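# Load the locked pot feeder

## Task

The pot feeder has lost power with its orange shutter locked: take the yellow-handled release rod from its stand and push it down the yellow-rimmed hole until the shutter springs open, then load every capped sample pot upright through the port into the carousel, one pot to a pocket, pulling up the red index plunger to turn the next pocket under the port. When all the pots are in, leave the plunger dropped home in an index hole, slide the shutter fully shut until it stays latched, and have the rod standing in its stand again. Do not disturb the other things on the bench.

Things in the scene. Friction and masses are not known exactly. Their poses are not given: they have to be found in the camera images.
- feeder: white box-shaped pot feeder fixed to the bench, 250 x 323 mm, flat deck 115 mm above the bench. Origin on the bench straight under the carousel's axle; x and y parallel to its sides (x across, 125 mm to each side; y from -118 to +205 mm, the port and shutter lie on its +y part), z up. The axle's top, and the steel arm that carries the plunger, stand up to 21 mm above the deck. Stands at a varying place and yaw
- port (a point): centre of the rectangular port in the deck, at deck height; opening 104 mm along the feeder's x and 58 mm along its y, covered by the shutter while that is shut. Deck 6 mm thick; the carousel floor lies 70 mm below the deck top. Axes as the feeder's
- release_hole (a point): centre of the mouth of the yellow-rimmed access hole (14 mm diameter, vertical) in the deck, 88.5 mm from the port along the feeder's +x. A flat sprung latch head, 22 mm wide, lies hidden 18 mm below the mouth; pressed straight down about 10 mm more (up to 14 mm, 6 to 10 N) it frees the shutter, and springs back up when let go
- shutter (a joint): position of the shutter in m: about 0.001 when shut and latched, 0.072 fully open; it slides along the feeder's +y to open. A spring of 4 to 6 N opens it by itself once the latch is tripped. To shut, slide it back along -y (6 to 15 N): the latch gives way as it passes and clicks behind it at about -0.001; the hard stop is at -0.008. It springs open again if let go before the click
- shutter_grip (a point): middle of the black round shutter knob (20 mm diameter, 28 mm tall, its foot 7 mm and its top 35 mm above the deck; this point 22 mm above the deck), upright on the orange shutter plate (116 x 74 mm, 7 mm high above the deck, between rails 8 mm high), 20 mm from the plate's middle on its +y side
- carousel (a joint): angle of the carousel in rad, anticlockwise from above positive; 0 at the start. The index holes lie at 0, 1.047, 2.094 and 3.142, where pocket0, pocket1, pocket2 and pocket3 are under the port; end stops at -0.06 and 3.2. It can be turned only while the plunger is pulled up
- plunger (a joint): lift of the sprung index plunger in m: 0 dropped home in an index hole, about 0.008 when its pin rests on the plate between holes, 0.016 pulled right up. It must be above 0.009 to turn the carousel; 5 to 8 N lift it. Let go off a hole, it rides on the plate and drops in when turned over the next hole (pin 8 mm in a 10 mm hole)
- plunger_grip (a point): middle of the red round plunger knob (24 mm diameter, 30 mm tall, turns freely on its stem; its foot 26 mm and its top 56 mm above the deck when home, this point 42 mm above the deck), 48 mm from the axle on the arm that turns with the carousel
- pocket0 (a point): middle of the floor of carousel pocket 0 (46 x 46 mm inside, blue walls 18 mm high, 85 mm from the axle, floor 45 mm above the bench); turns with the carousel, under the port's middle at carousel angle 0.0
- pocket1 (a point): middle of the floor of carousel pocket 1 (46 x 46 mm inside, blue walls 18 mm high, 85 mm from the axle, floor 45 mm above the bench); turns with the carousel, under the port's middle at carousel angle 1.047
- pocket2 (a point): middle of the floor of carousel pocket 2 (46 x 46 mm inside, blue walls 18 mm high, 85 mm from the axle, floor 45 mm above the bench); turns with the carousel, under the port's middle at carousel angle 2.094
- pocket3 (a point): middle of the floor of carousel pocket 3 (46 x 46 mm inside, blue walls 18 mm high, 85 mm from the axle, floor 45 mm above the bench); turns with the carousel, under the port's middle at carousel angle 3.142
- rod: release rod, 70 g, standing upright in its stand: steel shaft 8 mm diameter and 65 mm long with a rounded tip, a collar 22 mm in diameter and 5 mm high, above it a yellow round handle 16 mm in diameter from 70 to 125 mm above the tip. Origin at the tip, z along the rod to the handle
- rod_stand: grey block fixed to the bench, 50 x 50 mm and 72 mm tall, with a vertical hole 15 mm in diameter and 70 mm deep in its middle; the rod's collar rests on its top, its tip then 7 mm above the bench. Origin in the middle of its underside
- pot1: white round sample pot with an orange screw cap, 36 mm diameter, 60 mm tall, 50 to 100 g, standing on a thin green mat (220 x 220 x 2 mm, fixed). Origin in the middle of its underside, z up through the cap. May be absent
- pot2: white round sample pot with a red screw cap, 36 mm diameter, 60 mm tall, 50 to 100 g, standing on a thin green mat (220 x 220 x 2 mm, fixed). Origin in the middle of its underside, z up through the cap. May be absent
- pot3: white round sample pot with a blue screw cap, 36 mm diameter, 60 mm tall, 50 to 100 g, standing on a thin green mat (220 x 220 x 2 mm, fixed). Origin in the middle of its underside, z up through the cap. May be absent
- pot4: white round sample pot with a yellow screw cap, 36 mm diameter, 60 mm tall, 50 to 100 g, standing on a thin green mat (220 x 220 x 2 mm, fixed). Origin in the middle of its underside, z up through the cap. May be absent
- pot5: white round sample pot with a black screw cap, 36 mm diameter, 60 mm tall, 50 to 100 g, standing on a thin green mat (220 x 220 x 2 mm, fixed). Origin in the middle of its underside, z up through the cap. May be absent
- gel_bottle: bystander: bottle, 56 mm diameter, 130 mm tall, origin under its middle
- timer: bystander: white timer, 60 x 70 x 22 mm, origin under its middle
- tip_box: bystander: blue box with clear lid, 122 x 82 x 64 mm, origin under its middle
- pen_cup: bystander: white cup, 68 mm diameter, 85 mm tall, origin under its middle
- tape_roll: bystander: paper roll, 52 mm diameter, 22 mm high, origin under its middle

How it is judged:
By the outcome, as a careful person would: the job done as asked, in the order asked, and still so for the second after the job is handed in, with the robot touching nothing.
Of pot1, pot2, pot3, pot4, pot5 only 3 to 4 are there at a start; the rules pass over those that are not, and their reading is None.
At some moment in a run one of pot1, pot2, pot3, pot4, pot5 may be knocked a few centimetres aside while the robot is not near it.
It also fails if it takes over 210 s, if anything falls off the work surface, if the arm or the gripper's body presses on something with over 40 N, if the wrist force passes 120 N, or if a joint passes its speed limit or range.

## Robot

A 6-joint arm with a two-finger parallel gripper is mounted at the origin on the work surface. World frame = base frame: x ahead of the robot, y to its left, z up, the work surface at z = 0. Lengths are in m, angles in rad, forces in N, time in s.
With the tool pointing down it reaches from about 0.35 to 0.975 m from the base axis. Payload 4.9 kg.
Tool frame: the origin (TCP) lies midway between the tips of the shut fingers; the grasp point (between the pads) lies 19 mm behind it; z points along the fingers, y is the line along which they close (so a half turn about z gives the same grasp; the last joint's range is limited). The gripper opens to 85 mm and grips with 20 to 120 N. Pads are 22 mm wide; open, the fingers measure 114 mm over their backs; the gripper's body (76 mm by 85 mm) begins 54 mm behind the grasp point. The pads swing forward as they close: fully open they stand 13 mm farther back than shut.
Start: joints at [-1.239, 0.053, 1.613, -0, 1.476, -0.119], TCP at [0.272, -0.563, 0.231] pointing down, gripper open.
Joint ranges: [-3.01, 3.01], [-1.01, 2.22], [0.06, 2.58], [-1.02, 4.17], [0.09, 2.62], [-3.14, 3.14]. Speed limits (rad/s): [2.57, 2.57, 3.14, 3.14, 3.14, 3.14].

## Interface

Orientations are given as a unit quaternion [w, x, y, z].
In Python, from plant import state, grab_frame, job_done, cut_out, place_of gives the robot as it stands.
- The arm moves only by the tool jog_arm, never from a script. Its argument "motion" is text: rows parted by semicolons, each of 7 numbers parted by spaces: the opening in per cent of the stroke, from 0 (shut) to 100 (fully open), then the shift along the tool's x, y, z as a fraction of full scale, then the turn, a rotation vector about the tool's x, y, z as a fraction of full scale. A call has exactly 5 rows; each row is the pose to reach, as a shift and turn from the pose commanded when the call began, along the tool's axes at that moment; what a row does not reach only later rows make up. Full scale, the value 1, is 50 cm for a shift and 1.5 rad for a turn. A row lasts 1/8 s, in which the tool goes at most 62.5 mm and 10.7 degrees, less where a joint would pass 70% of its speed; a pose out of reach is approached as far as the arm can. A call with a number of a shift or a turn outside -1 to 1 is refused whole. A call with a gripper value outside its range is refused whole. The fingers move at their own pace and stop on an object; the grip force is fixed at half the most. Time passes only in rows, so rows that repeat a pose let the fingers close, or fill a call up. It gives the time, the measured TCP pose, the force, the opening and the grip force at its end, in the units of the state.
- state(): the state, without advancing time (a new reading comes with each control period).
- grab_frame(name): name is "scene" or "top"; returns a dict with "color" (480x640x3 uint8, red, green, blue), "range_z" (480x640 float32, m along the optical axis (not along the pixel's ray), 0 where there is no reading), "intrinsics" (3x3 intrinsics, pixels), "world_from_camera" (4x4, takes a point from camera to world coordinates). Camera axes: x right, y up, looking along -z (the intrinsics and any distortion apply to the point x, -y, -z); pixel columns grow to the right and rows downward; lengths in m; the calibration is good to about 2 mm. A picture is of the moment at which its call begins.
- job_done(): hands the job in; it is judged then, once.
Trained networks look in the newest picture that a camera, given by its name, has taken for a name from the list of things; names that differ only in an ending like _2 or _b are one class to them, and where a whole thing is asked for, a point or a joint stands for the part that bears it (a point fixed in the world has none). Each returns a list of dicts, best first, with "p" (0 to 1); they miss things now and then, are a little off and sometimes report something else, mostly with a low value. They report only what shows in the picture. A call takes as long as a camera call.
- cut_out(camera, thing): "pixels" (480x640 bool, what is visible of it).
- place_of(camera, thing): "at" ([x, y, z] in m, in world coordinates, good to about 4 mm: a listed point, or the origin of a listed thing).
The state is a dict: "time": time; "joint_pos": joint angles; "joint_vel": joint speeds; "joint_efforts": joint torques, N m; "tool_pos": TCP position; "tool_rot": TCP orientation; "contact_force": force on the tool from outside, world axes, zero at the start; "ft_torque": the same for the moment, N m; "gripper_width": opening from 0.0 (shut) to 1.0 (fully open); "grasp_force": force on a finger pad.
Only numpy, scipy, OpenCV 4.12 (cv2) and the standard library are available. Lean on these libraries where they do the work, as an engineer would, in place of code of your own. Each camera call takes 0.05 s, during which the arm holds its last target. There are 200 camera calls.

## Working session

There is one attempt and no reset: what is moved stays moved. The work goes in short steps, Python scripts to look and compute and a tool call to move; the robot and the scene stay as the last step left them, time stands still between calls to the robot, and variables do not carry over. Pictures are saved under pics/ and viewed, at most 14 in all, crops included, and the job is handed in when it is done.

Besides the shell and the picture viewer there is one more tool, called after "Emit:" by a JSON object that holds its "fn" and its "kwargs". jog_arm: Moves the arm, as the interface text tells. Shift numbers are shares of 50 cm and turn numbers shares of 1.5 rad, none past 1 either way. Its arguments: {"type":"object","properties":{"motion":{"type":"string"}},"required":["motion"]}

```bash
mkdir -p pics; cat > h.py <<'E'
import numpy as np, cv2
from scipy.spatial.transform import Rotation as R
from plant import state, grab_frame, job_done, cut_out, place_of
def Rt(q): return R.from_quat([q[1],q[2],q[3],q[0]])
def cloud(f):
    K=f["intrinsics"];z=f["range_z"].astype(float);v,u=np.mgrid[:480,:640]
    P=np.stack([(u-K[0,2])/K[0,0]*z,-(v-K[1,2])/K[1,1]*z,-z],-1)
    T=f["world_from_camera"];W=P@T[:3,:3].T+T[:3,3];W[z<=0]=np.nan
    return W
def save(f,n,crop=None,s=1):
    c=f["color"][...,::-1]
    if crop: c=c[crop[1]:crop[3],crop[0]:crop[2]]
    cv2.imwrite("pics/"+n,cv2.resize(c,None,fx=s,fy=s))
def rel(tgt,yaw=None,s=None):
    """shift fractions (tool axes) from now to world tgt of TCP; turn about tool z"""
    s=s or state();r=Rt(s["tool_rot"]);print("shift",np.round(r.inv().apply(np.array(tgt)-s["tool_pos"])/.5,4))
    x=r.apply([0,1,0]);print("tool y yaw",np.round(np.arctan2(x[1],x[0]),4))
E
python3 - <<'E'
from h import *
s=state();print(s)
for n in("top","scene"):
    f=grab_frame(n);save(f,n+"0.png");print(n,np.round(f["world_from_camera"],3).tolist(),f["intrinsics"].tolist())
    for t in["feeder","port","release_hole","shutter_grip","plunger_grip","rod","rod_stand","pot1","pot2","pot3","pot4","pot5","gel_bottle","timer","tip_box","pen_cup","tape_roll"]:
        print(t,[(round(d["p"],2),np.round(d["at"],3).tolist()) for d in place_of(n,t)][:3])
E
```

```text
{'time': 0.0, 'joint_pos': array([-1.23901369e+00,  5.33613839e-02,  1.61429713e+00,  2.50791601e-05,
        1.47598180e+00, -1.18986471e-01]), 'joint_vel': array([ 4.49271157e-05, -6.61209749e-05,  6.57951244e-04, -9.42739276e-04,
       -5.55120158e-04, -1.09653894e-03]), 'joint_efforts': array([-1.68594528e-03, -3.93680835e+01, -3.70177674e+01, -1.79461103e-04,
        7.21996883e-03,  7.52765231e-06]), 'tool_pos': array([ 0.27209761, -0.56197427,  0.23005833]), 'tool_rot': array([-1.01936831e-03,  9.74707996e-01,  2.23479921e-01, -9.63169458e-05]), 'contact_force': array([-0.00532346, -0.67838256,  0.61814733]), 'ft_torque': array([-0.036795  ,  0.02064309,  0.01914735]), 'grasp_force': 0.0, 'gripper_width': 1.0022177623474975}
top [[0.03, 0.996, -0.082, 0.441], [-0.999, 0.031, 0.008, 0.059], [0.01, 0.082, 0.997, 1.357], [0.0, 0.0, 0.0, 1.0]] [[478.15096794373346, 0.0, 315.55090823871967], [0.0, 478.15096794373346, 235.4356561286541], [0.0, 0.0, 1.0]]
feeder [(0.7, [0.589, -0.11, -0.003])]
port [(0.66, [0.598, -0.03, 0.113])]
release_hole [(0.68, [0.687, -0.036, 0.114])]
shutter
[... 1592 characters left out ...]
.272, 0.002])]
pot2 [(0.72, [0.541, 0.279, 0.0]), (0.65, [0.564, 0.396, 0.002]), (0.57, [0.428, 0.272, 0.002])]
pot3 [(0.72, [0.541, 0.279, 0.0]), (0.65, [0.564, 0.396, 0.002]), (0.57, [0.428, 0.272, 0.002])]
pot4 [(0.72, [0.541, 0.279, 0.0]), (0.65, [0.564, 0.396, 0.002]), (0.57, [0.428, 0.272, 0.002])]
pot5 [(0.72, [0.541, 0.279, 0.0]), (0.65, [0.564, 0.396, 0.002]), (0.57, [0.428, 0.272, 0.002])]
gel_bottle [(0.73, [0.682, -0.353, 0.003]), (0.22, [0.597, -0.026, 0.115])]
timer [(0.56, [0.351, -0.161, 0.002])]
tip_box [(0.96, [0.729, 0.289, -0.001])]
pen_cup [(0.66, [0.583, 0.515, -0.0])]
tape_roll [(0.73, [0.357, 0.13, 0.002]), (0.7, [0.543, 0.276, 0.002]), (0.36, [0.595, -0.008, 0.133])]
```

View pics/top0.png

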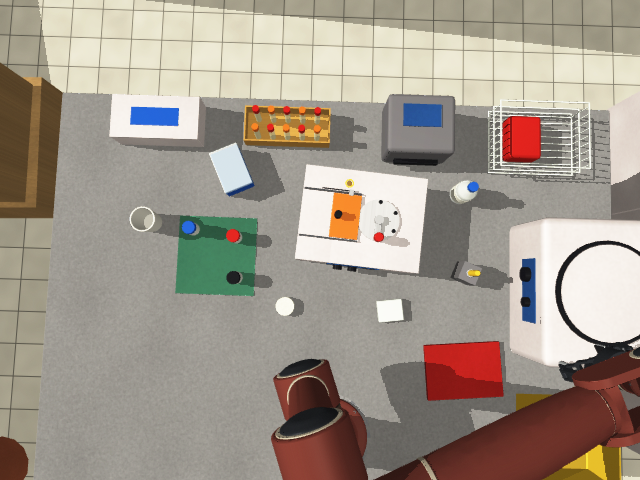

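View pics/scene0.png

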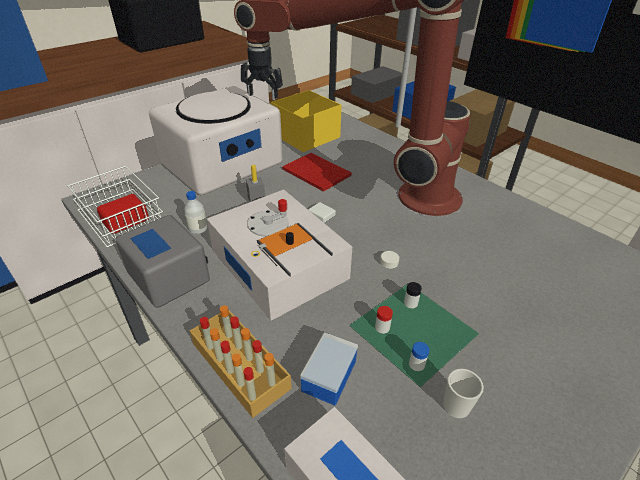

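The top picture shows the feeder at (365,220), its orange shutter at (345,215), hole at (349,184), the red plunger at (378,237), rod in stand at (470,272), and three pots: blue (188,228), red (233,236) and black (233,277). The scene view agrees. Refining from the depth clouds.

```bash
cat >> h.py <<'E'
def fit_circ(P,r):
    """centre of vertical cylinder radius r from side/top points: top pts mean"""
    from scipy.optimize import least_squares
    c=np.median(P[:,:2],0)
    f=lambda c:np.maximum(np.hypot(*(P[:,:2]-c).T)-r,0)
    return least_squares(f,c,loss="soft_l1",f_scale=.001).x
E
python3 - <<'E'
from h import *
near={"rod":(.459,-.366,.07,.20),"plunger":(.543,-.106,.145,.19),"knob":(.598,-.005,.124,.17),"potA":(.428,.271,.03,.09),"potB":(.541,.280,.03,.09),"potC":(.56,.397,.03,.09)}
rad={"rod":.008,"plunger":.012,"knob":.010}
allP={k:[] for k in near}
for n in("top","scene"):
    f=grab_frame(n);W=cloud(f)
    for k,(x,y,a,b) in near.items():
        m=(np.hypot(W[...,0]-x,W[...,1]-y)<.03)&(W[...,2]>a)&(W[...,2]<b)
        P=W[m];allP[k].append(P)
        t=P[P[:,2]>np.percentile(P[:,2],97)-.005] if len(P) else P
        print(n,k,len(P),np.round(np.percentile(P[:,2],97),4) if len(P) else 0,"topmean",np.round(t.mean(0),4),"bb",np.round((P.min(0)+P.max(0))[:2]/2,4),np.round(np.ptp(P,0),3), f["color"][m].mean(0).round())
    m=(abs(W[...,2]-.115)<.006)&(np.hypot(W[...,0]-.59,W[...,1]+.07)<.26)
    m=cv2.morphologyEx(m.astype(np.uint8),cv2.MORPH_OPEN,np.ones((3,3)))>0
    r=cv2.minAreaRect(W[m][:,:2].astype(np.float32));print(n,"deck",r,np.median(W[m][:,2]))
    for t in("release_hole",):
        for d in cut_out(n,t)[:1]:
            q=d["pixels"]; print(t,d["p"],q.sum(),np.nanmean(W[q],0).round(4))
E
```

```text
top rod 279 0.1329 topmean [ 0.4601 -0.3669  0.1318] bb [ 0.4605 -0.3656] [0.056 0.056 0.067] [166. 154. 118.]
top plunger 78 0.1753 topmean [ 0.5419 -0.1075  0.1724] bb [ 0.5418 -0.1074] [0.023 0.023 0.027] [212.  47.  41.]
top knob 123 0.1535 topmean [ 0.5995 -0.0056  0.151 ] bb [ 0.5982 -0.0116] [0.058 0.044 0.033] [151.  87.  37.]
top potA 159 0.0663 topmean [0.4296 0.269  0.0635] bb [0.4293 0.2689] [0.033 0.037 0.037] [37. 40. 40.]
top potB 160 0.066 topmean [0.5425 0.2741 0.0635] bb [0.5423 0.2747] [0.034 0.036 0.037] [207.  47.  41.]
top potC 167 0.0659 topmean [0.5613 0.3951 0.0633] bb [0.5607 0.3956] [0.034 0.035 0.039] [ 47. 101. 192.]
top deck ((0.5939851403236389, -0.06974489986896515), (0.3235216736793518, 0.2507970333099365), 84.87117004394531) 0.1151493061005493
release_hole 0.86 11855 [ 0.5901 -0.0679  0.1162]
scene rod 139 0.1307 topmean [ 0.4626 -0.3609  0.13  ] bb [ 0.459 -0.364] [0.053 0.051 0.063] [153. 137.  76.]
scene plunger 96 0.1709 topmean [ 0.545  -0.1043  0.1688] bb [ 0.5457 -0.1027] [0.023 0.022 0.026] [156.  37.  32.]
scene knob 89 0.1503 topmean [ 0.6018 -0.0015  0.1482] bb [0.6028 0.0023] [0.019 0.03  0.027] [36. 30. 28.]
scene potA 237 0.0632 topmean [0.4319 0.2728 0.0607] bb [0.4319 0.2726] [0.036 0.035 0.035] [63. 64. 62.]
scene potB 265 0.0626 topmean [0.5454 0.2786 0.0606] bb [0.5461 0.2791] [0.037 0.035 0.034] [161.  68.  61.]
scene potC 319 0.063 topmean [0.5642 0.3996 0.0608] bb [0.5642 0.3994] [0.035 0.037 0.034] [ 65. 102. 151.]
scene deck ((0.6569187641143799, -0.07238347828388214), (0.32831689715385437, 0.3767145276069641), 84.78022003173828) 0.11377753763688092
release_hole 0.87 11725 [ 0.6229 -0.0197  0.0947]
```

Emit:
{"fn": "jog_arm", "kwargs": {"motion": "60 0.12 -0.04 0 0 0 -0.12; 60 0.24 -0.08 0 0 0 -0.24; 60 0.36 -0.12 0 0 0 -0.36; 60 0.45 -0.16 0 0 0 -0.48; 60 0.511 -0.188 0 0 0 -0.6"}}

```text
time: 2.62
tool_pos: [0.4627, -0.3647, 0.2315]
tool_rot: [0.0, 0.778, 0.628, 0.0]
contact_force: [-0.5, -0.1, 0.4]
gripper_width: 0.603
grasp_force: 0.0
```

```bash
python3 -c "
from h import *
rel([.461,-.366,.088]);print(state()['tool_rot'],state()['joint_pos'])"
```

```text
shift [-0.0034 -0.0029  0.2869]
tool y yaw -0.2122
[1.38419018e-04 7.77999150e-01 6.28265299e-01 1.33141108e-04] [-7.93812295e-01 -3.20997678e-02  1.69806487e+00  2.39108445e-04
  1.47532607e+00 -5.81681762e-01]
```

Emit:
{"fn": "jog_arm", "kwargs": {"motion": "60 -0.0034 -0.003 0.06 0 0 -0.081; 60 -0.0034 -0.003 0.12 0 0 -0.081; 60 -0.0034 -0.003 0.19 0 0 -0.081; 60 -0.0034 -0.003 0.25 0 0 -0.081; 60 -0.0034 -0.003 0.287 0 0 -0.081"}}

```text
time: 3.25
tool_pos: [0.4589, -0.3673, 0.086]
tool_rot: [-0.001, 0.741, 0.671, -0.0]
contact_force: [0.3, -0.4, 0.5]
gripper_width: 0.598
grasp_force: 0.0
```

```bash
python3 - <<'E'
from h import *
s=state();print(s['tool_pos'],s['contact_force'])
f=grab_frame("scene");save(f,"rod1.png",(180,100,340,220),5)
E
```

```text
[ 0.45888133 -0.36733307  0.0859869 ] [ 0.25508342 -0.36167314  0.52455494]
```

View pics/rod1.png

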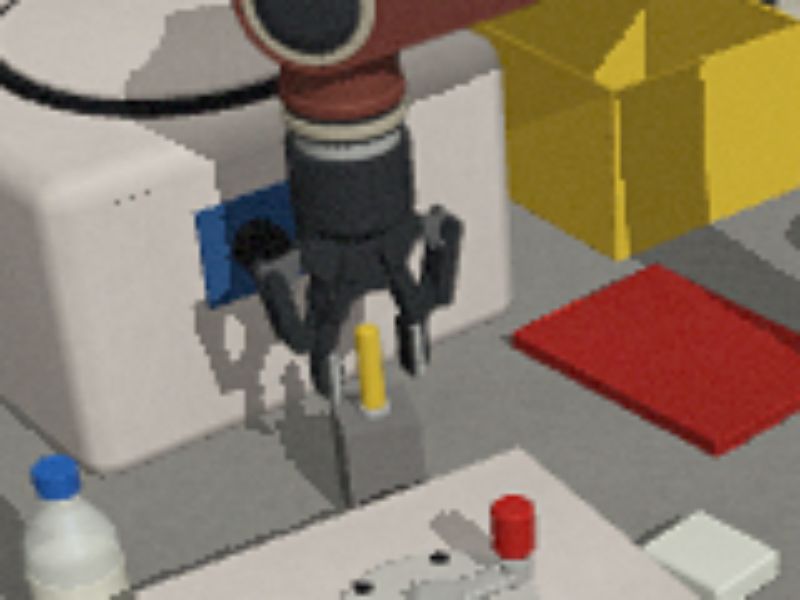

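The yellow handle (crop 370,365) stands midway between the fingers. Grip and lift.

Emit:
{"fn": "jog_arm", "kwargs": {"motion": "10 0 0 0 0 0 0; 10 0 0 0 0 0 0; 10 0 0 0 0 0 0; 10 0 0 0 0 0 0; 10 0 0 0 0 0 0"}}

```text
time: 3.92
tool_pos: [0.4604, -0.3689, 0.0897]
tool_rot: [0.002, 0.741, 0.671, 0.0]
contact_force: [0.2, 0.1, 6.2]
gripper_width: 0.171
grasp_force: 58.5
```

Emit:
{"fn": "jog_arm", "kwargs": {"motion": "10 0 0 -0.04 0 0 0; 10 0 0 -0.1 0 0 0; 10 0 0 -0.18 0 0 0; 10 0 0 -0.26 0 0 0; 10 0 0 -0.26 0 0 0"}}

```text
time: 4.55
tool_pos: [0.4611, -0.3695, 0.2234]
tool_rot: [0.004, 0.741, 0.671, 0.0]
contact_force: [-0.5, -0.1, -0.8]
gripper_width: 0.169
grasp_force: 58.4
```

```bash
python3 - <<'E'
from h import *
s=state();print(s['tool_pos'],s['contact_force'],s['grasp_force'],s['gripper_width'])
rel([.686,-.036,.231])
p=np.array(s['tool_pos'])
for n in("scene","top"):
    f=grab_frame(n);W=cloud(f)
    for k,(a,b) in {"handle":(-.01,.05),"shaft":(-.12,-.02)}.items():
        m=(np.hypot(W[...,0]-p[0],W[...,1]-p[1])<.025)&(W[...,2]>p[2]+a-0.0)&(W[...,2]<p[2]+b)
        c=f["color"].astype(int);
        if k=="handle": m&=(c[...,0]-c[...,2]>60)
        P=W[m];print(n,k,len(P),P.mean(0).round(4) if len(P) else 0, P[:,2].min().round(3) if len(P) else 0)
        if k=="shaft" and len(P)>5:
            for lo in(-.12,-.09,-.06,-.03):
                Q=P[(P[:,2]>p[2]+lo)&(P[:,2]<p[2]+lo+.03)];print(len(Q),Q.mean(0).round(4) if len(Q) else 0)
f=grab_frame("scene");save(f,"rod2.png",(180,60,340,180),5)
E
```

```text
[ 0.46107356 -0.36953956  0.22340962] [-0.51067073 -0.13261473 -0.76373725] 58.41951012611389 0.168628237448498
shift [ 0.708   0.3822 -0.0167]
tool y yaw -0.0984
scene handle 75 [ 0.4648 -0.3602  0.2416] 0.214
scene shaft 44 [ 0.465  -0.3635  0.1722] 0.141
0 0
14 [ 0.4651 -0.3637  0.1523]
25 [ 0.4649 -0.3631  0.1781]
5 [ 0.4651 -0.3649  0.1983]
top handle 52 [ 0.462  -0.3615  0.2436] 0.216
top shaft 19 [ 0.4615 -0.3644  0.1667] 0.145
0 0
7 [ 0.4617 -0.3649  0.1516]
11 [ 0.4609 -0.3645  0.1731]
1 [ 0.4657 -0.3598  0.2025]
```

View pics/rod2.png

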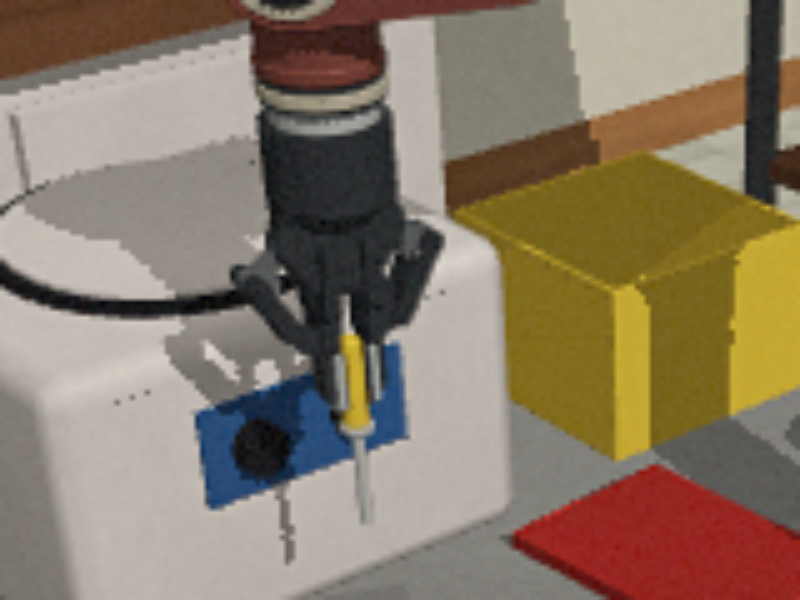

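The rod hangs straight in the grip (tip at crop 367,520), tip about 82 mm below the TCP. Moving over the hole.

Emit:
{"fn": "jog_arm", "kwargs": {"motion": "10 0.02 0.02 -0.08 0 0 0; 10 0.12 0.07 -0.1 0 0 0; 10 0.22 0.12 -0.1 0 0 0; 10 0.32 0.17 -0.1 0 0 0; 10 0.4 0.22 -0.1 0 0 0"}}

```text
time: 5.32
tool_pos: [0.5885, -0.1774, 0.2653]
tool_rot: [-0.002, 0.741, 0.672, -0.001]
contact_force: [0.7, -0.4, -1.3]
gripper_width: 0.171
grasp_force: 58.5
```

Emit:
{"fn": "jog_arm", "kwargs": {"motion": "10 0.1 0.05 0 0 0 0; 10 0.2 0.11 0 0 0 0; 10 0.302 0.161 0.03 0 0 0; 10 0.302 0.161 0.06 0 0 0; 10 0.302 0.161 0.06 0 0 0"}}

```text
time: 5.95
tool_pos: [0.6817, -0.0372, 0.2334]
tool_rot: [-0.003, 0.741, 0.672, -0.002]
contact_force: [-0.7, -0.9, -1.3]
gripper_width: 0.169
grasp_force: 58.7
```

```bash
python3 - <<'E'
from h import *
s=state();print(s['tool_pos'],s['contact_force'],s['tool_rot'])
f=grab_frame("scene");save(f,"hole1.png",(190,160,330,265),5.7)
f=grab_frame("top");save(f,"hole1t.png",(305,150,395,218),8)
E
```

```text
[ 0.68165742 -0.03717662  0.23339363] [-0.6568702  -0.88989411 -1.2674289 ] [-0.00271482  0.74093022  0.67157189 -0.00249478]
```

View pics/hole1.png

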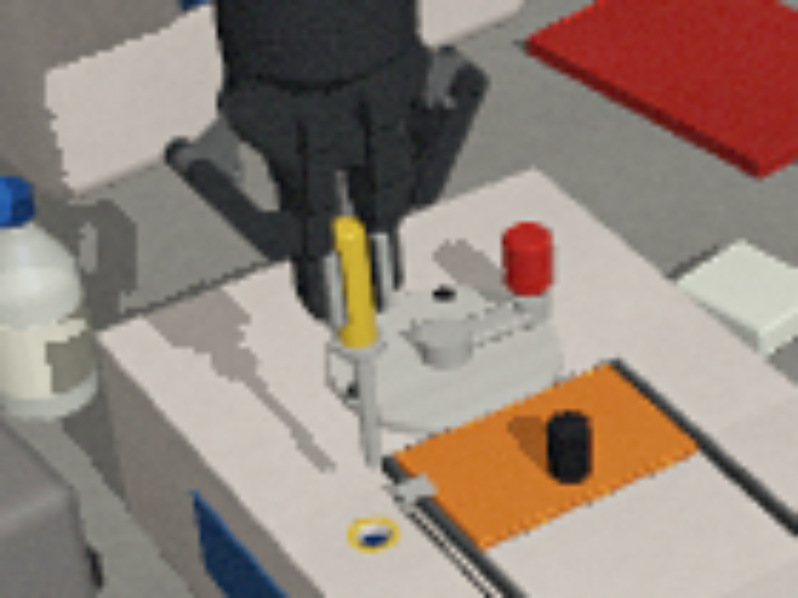

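```bash
cat >> h.py <<'E'
def ray(f,u,v,z):
    K=f["intrinsics"];T=f["world_from_camera"];d=T[:3,:3]@np.array([(u-K[0,2])/K[0,0],-(v-K[1,2])/K[1,1],-1]);return T[:3,3]+d*(z-T[2,3])/d[2]
def proj(f,p):
    K=f["intrinsics"];T=f["world_from_camera"];c=T[:3,:3].T@(np.array(p)-T[:3,3]);return np.array([K[0,2]-K[0,0]*c[0]/c[2],K[1,2]+K[1,1]*c[1]/c[2]])
E
python3 - <<'E'
from h import *
p=state()['tool_pos'];z=p[2]-.082
for n in("scene","top"):
    f=grab_frame(n);c=f["color"].astype(int)
    # yellow ring near the hole
    h0=proj(f,[.6865,-.036,.115]);v,u=np.mgrid[:480,:640]
    m=(abs(u-h0[0])<9)&(abs(v-h0[1])<7)&(c[...,0]-c[...,2]>60)&(c[...,1]-c[...,2]>35)
    uv=np.array([u[m].mean(),v[m].mean()]) if m.any() else None
    print(n,"expect",h0.round(1),"ring",m.sum(),uv,"world",ray(f,*uv,.115).round(4) if m.any() else 0)
    if n=="scene":
        t=ray(f,190+374/5.7,160+462/5.7,z);print("tip",t.round(4),"tcp",p.round(4))
        for d in(0,.125):print(proj(f,t+[0,0,d]).round(1))
        print("handle top px",190+348/5.7,160+222/5.7)
E
```

```text
scene expect [254.6 252.1] ring 29 [254.89655172 253.34482759] world [ 0.6885 -0.0317  0.115 ]
tip [ 0.6846 -0.0284  0.1548] tcp [ 0.6827 -0.0384  0.2368]
[255.6 241.1]
[251.  198.3]
handle top px 251.05263157894737 198.94736842105263
top expect [349.5 182.6] ring 42 [347.76190476 182.9047619 ] world [ 0.6855 -0.0314  0.115 ]
```

View pics/hole1t.png

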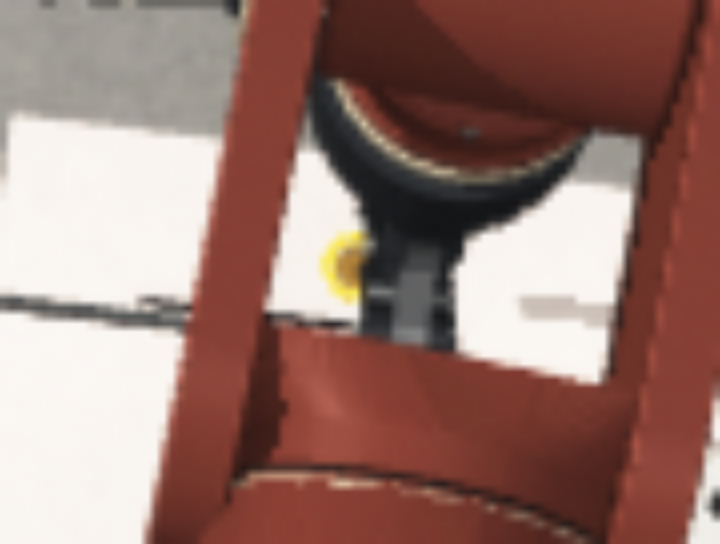

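Rod tip at crop (375,465), vertical, hole at (374,535) still ahead of it. Lower to just above the deck and compare again.

Emit:
{"fn": "jog_arm", "kwargs": {"motion": "10 0 0.006 0.03 0 0 0; 10 0 0.006 0.056 0 0 0; 10 0 0.006 0.056 0 0 0; 10 0 0.006 0.056 0 0 0; 10 0 0.006 0.056 0 0 0"}}

```text
time: 6.78
tool_pos: [0.6869, -0.0377, 0.2105]
tool_rot: [0.0, 0.741, 0.671, 0.0]
contact_force: [-0.7, -0.5, -1.5]
gripper_width: 0.17
grasp_force: 58.7
```

```bash
python3 - <<'E'
from h import *
p=state()['tool_pos'];print(p,state()['contact_force'])
f=grab_frame("scene");save(f,"hole2.png",(235,225,275,265),14)
W=cloud(f);v,u=np.mgrid[:480,:640]
m=(abs(u-256)<14)&(abs(v-240)<22)&(W[...,2]>.13)&(np.hypot(W[...,0]-.685,W[...,1]+.035)<.02)
for a in(.13,.15,.17):
    q=m&(W[...,2]>a)&(W[...,2]<a+.02);print(a,q.sum(),W[q].mean(0).round(4))
print(proj(f,[.6865,-.036,.115]))
print(ray(f,254,250,.115),ray(f,256,252,.115))
E
```

```text
[ 0.68690759 -0.03771639  0.21047903] [-0.70610202 -0.50621919 -1.50459036]
0.13 22 [ 0.6903 -0.0315  0.141 ]
0.15 21 [ 0.69   -0.0319  0.161 ]
0.17 15 [ 0.6906 -0.0314  0.1781]
[254.55265064 252.14079511]
[ 0.68288935 -0.04356911  0.115     ] [ 0.68346872 -0.03409466  0.115     ]
```

View pics/hole2.png

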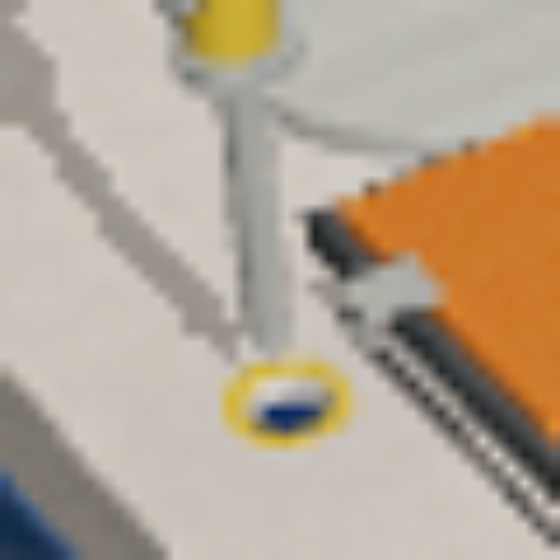

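```bash
python3 - <<'E'
from h import *
f=grab_frame("scene")
h=ray(f,255.57-.5+.5,253.7,.115)
for z in(.127,.129,.131):
    t=ray(f,253.93,249.9,z);print(t.round(4),"hole-tip",(h-t).round(4))
print(h,state()['tool_pos']);s=state();r=Rt(s['tool_rot']);print(r.as_matrix().round(3))
E
```

```text
[ 0.6899 -0.032   0.127 ] hole-tip [-0.002   0.0024 -0.012 ]
[ 0.6911 -0.03    0.129 ] hole-tip [-0.0031  0.0005 -0.014 ]
[ 0.6923 -0.028   0.131 ] hole-tip [-0.0043 -0.0015 -0.016 ]
[ 0.6879514  -0.02954981  0.115     ] [ 0.68686537 -0.03765044  0.21050151]
[[ 0.098  0.995  0.001]
 [ 0.995 -0.098 -0.   ]
 [-0.     0.001 -1.   ]]
```

Emit:
{"fn": "jog_arm", "kwargs": {"motion": "10 0.0016 -0.0042 0 0 0 0; 10 0.0016 -0.0042 0.01 0 0 0; 10 0.0016 -0.0042 0.02 0 0 0; 10 0.0016 -0.0042 0.03 0 0 0; 10 0.0016 -0.0042 0.036 0 0 0"}}

```text
time: 7.5
tool_pos: [0.6843, -0.0366, 0.191]
tool_rot: [-0.0, 0.741, 0.671, -0.0]
contact_force: [0.0, -0.3, -0.5]
gripper_width: 0.165
grasp_force: 58.7
```

Emit:
{"fn": "jog_arm", "kwargs": {"motion": "10 0 0 0.01 0 0 0; 10 0 0 0.02 0 0 0; 10 0 0 0.03 0 0 0; 10 0 0 0.042 0 0 0; 10 0 0 0.046 0 0 0"}}

```text
time: 8.12
tool_pos: [0.685, -0.0367, 0.1704]
tool_rot: [0.0, 0.741, 0.671, 0.0]
contact_force: [-1.9, -0.2, 4.6]
gripper_width: 0.171
grasp_force: 59.4
```

```bash
python3 - <<'E'
from h import *
s=state();print(s['tool_pos'],s['contact_force'],s['gripper_width'])
for n in("scene",):
    f=grab_frame(n);save(f,"press.png",(190,160,350,280),5)
E
```

```text
[ 0.68495967 -0.03670281  0.17040743] [-1.87473263 -0.24395976  4.61982572] 0.1713032179658366
```

View pics/press.png

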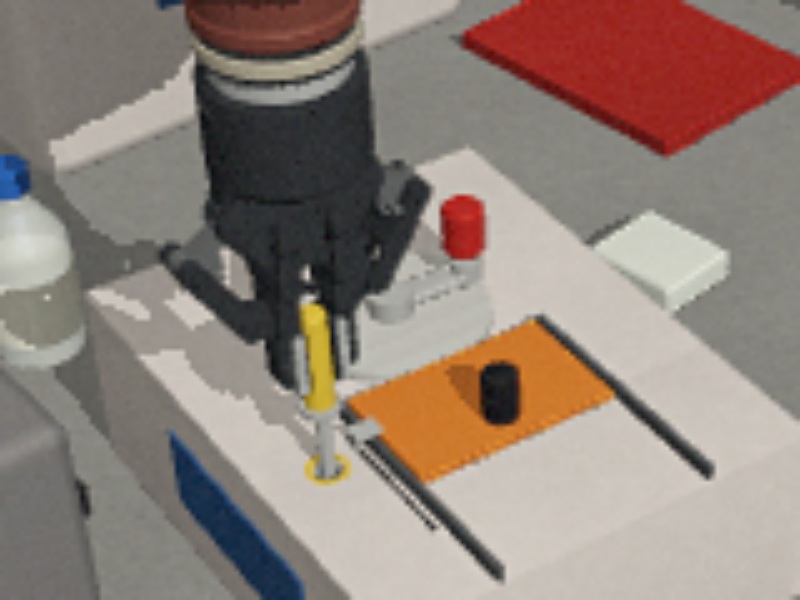

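The rod (crop 325,465) is in the yellow rim and pressing the latch; shutter still shut. Press a bit more.

Emit:
{"fn": "jog_arm", "kwargs": {"motion": "10 0 0 0.004 0 0 0; 10 0 0 0.008 0 0 0; 10 0 0 0.009 0 0 0; 10 0 0 0.009 0 0 0; 10 0 0 0.009 0 0 0"}}

```text
time: 8.8
tool_pos: [0.685, -0.0367, 0.166]
tool_rot: [0.001, 0.741, 0.671, 0.0]
contact_force: [-3.0, 0.1, 7.3]
gripper_width: 0.168
grasp_force: 59.3
```

```bash
python3 - <<'E'
from h import *
s=state();print(s['tool_pos'],s['contact_force'],s['gripper_width'])
f=grab_frame("scene")
print(place_of("scene","shutter_grip"))
rel([.4615,-.3695,.27])
E
```

```text
[ 0.68499645 -0.03673041  0.16604254] [-2.97858419  0.10395314  7.32902847] 0.16827091610060604
[{'at': [0.6022, 0.063, 0.1353], 'p': 0.97}, {'at': [0.5788, 0.514, 0.0017], 'p': 0.28}]
shift [-0.7062 -0.3791 -0.2083]
tool y yaw -0.0985
```

Emit:
{"fn": "jog_arm", "kwargs": {"motion": "10 0 0 -0.08 0 0 0; 10 0 0 -0.2 0 0 0; 10 -0.06 -0.03 -0.22 0 0 0; 10 -0.16 -0.09 -0.22 0 0 0; 10 -0.26 -0.14 -0.22 0 0 0"}}

```text
time: 9.52
tool_pos: [0.6012, -0.16, 0.2737]
tool_rot: [0.0, 0.741, 0.672, -0.0]
contact_force: [0.0, -0.6, -1.6]
gripper_width: 0.171
grasp_force: 58.6
```

Emit:
{"fn": "jog_arm", "kwargs": {"motion": "10 -0.1 -0.055 0 0 0 0; 10 -0.2 -0.11 0 0 0 0; 10 -0.3 -0.165 0 0 0 0; 10 -0.4 -0.21 0 0 0 0; 10 -0.4457 -0.24 0 0 0 0"}}

```text
time: 10.15
tool_pos: [0.4591, -0.3713, 0.2733]
tool_rot: [-0.0, 0.742, 0.67, -0.0]
contact_force: [0.2, 0.7, -0.4]
gripper_width: 0.17
grasp_force: 58.6
```

Emit:
{"fn": "jog_arm", "kwargs": {"motion": "10 0 0 0.02 0 0 0; 10 0 0 0.08 0 0 0; 10 0 0 0.14 0 0 0; 10 0 0 0.16 0 0 0; 10 0 0 0.16 0 0 0"}}

```text
time: 10.78
tool_pos: [0.4609, -0.3682, 0.1933]
tool_rot: [-0.001, 0.741, 0.672, 0.0]
contact_force: [0.4, 0.0, -0.3]
gripper_width: 0.173
grasp_force: 58.6
```

```bash
python3 - <<'E'
from h import *
s=state();print(s['tool_pos'],s['contact_force'],s['gripper_width'])
rel([.461,-.3692,.090])
f=grab_frame("scene");save(f,"stand.png",(190,100,330,205),5.7)
print(place_of("scene","shutter_grip")[:1])
E
```

```text
[ 0.46089156 -0.36818513  0.19327965] [ 0.36461225  0.03943056 -0.27172426] 0.17268662259184603
shift [-0.0023  0.0007  0.2066]
tool y yaw -0.0975
[{'at': [0.5987, 0.065, 0.1377], 'p': 0.68}]
```

View pics/stand.png

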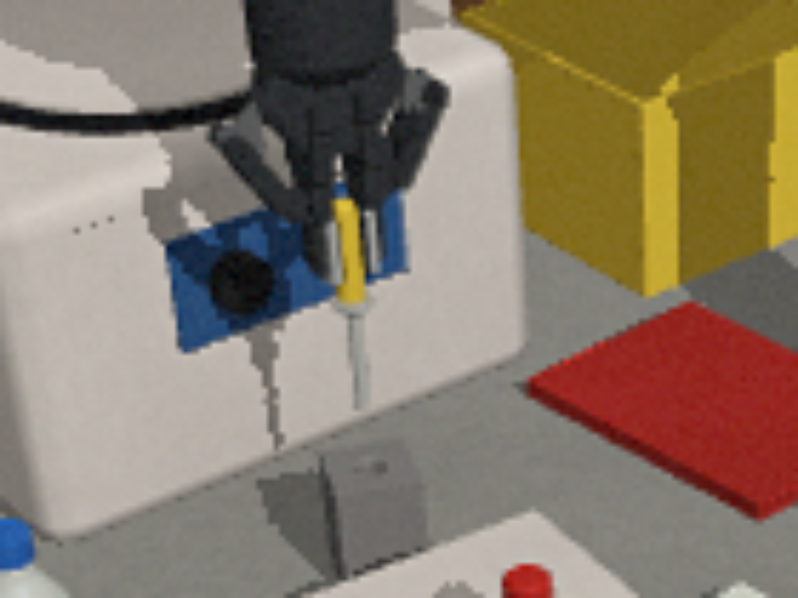

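Tip (361,407) is plumb over the stand hole (373,467). Inserting.

Emit:
{"fn": "jog_arm", "kwargs": {"motion": "10 -0.002 0.001 0.05 0 0 0; 10 -0.002 0.001 0.07 0 0 0; 10 -0.002 0.001 0.09 0 0 0; 10 -0.002 0.001 0.11 0 0 0; 10 -0.002 0.001 0.12 0 0 0"}}

```text
time: 11.5
tool_pos: [0.4611, -0.3701, 0.1338]
tool_rot: [-0.0, 0.741, 0.671, -0.0]
contact_force: [0.2, -0.7, -0.3]
gripper_width: 0.172
grasp_force: 58.6
```

Emit:
{"fn": "jog_arm", "kwargs": {"motion": "10 0 0 0.03 0 0 0; 10 0 0 0.055 0 0 0; 10 0 0 0.07 0 0 0; 10 0 0 0.08 0 0 0; 10 0 0 0.083 0 0 0"}}

```text
time: 12.12
tool_pos: [0.4612, -0.3701, 0.0925]
tool_rot: [-0.0, 0.741, 0.671, 0.0]
contact_force: [0.0, 0.3, -0.1]
gripper_width: 0.168
grasp_force: 58.6
```

```bash
python3 - <<'E'
from h import *
s=state();print(s['tool_pos'],s['contact_force'],s['gripper_width'])
E
```

```text
[ 0.46115514 -0.37014385  0.09253285] [ 0.0293469   0.27295997 -0.10015793] 0.16782979382360116
```

Emit:
{"fn": "jog_arm", "kwargs": {"motion": "10 0 0 0.004 0 0 0; 60 0 0 0.004 0 0 0; 60 0 0 0.004 0 0 0; 60 0 0 0.004 0 0 0; 60 0 0 0.004 0 0 0"}}

```text
time: 12.75
tool_pos: [0.4612, -0.3702, 0.091]
tool_rot: [0.0, 0.741, 0.671, 0.0]
contact_force: [-0.3, 0.5, 0.9]
gripper_width: 0.598
grasp_force: 0.0
```

Emit:
{"fn": "jog_arm", "kwargs": {"motion": "60 0 0 -0.08 0 0 0; 60 0 0 -0.2 0 0 0; 60 0 0 -0.32 0 0 0; 60 0.05 0 -0.34 0 0 0; 60 0.15 0.01 -0.34 0 0 0"}}

```text
time: 13.38
tool_pos: [0.4738, -0.2962, 0.2623]
tool_rot: [0.001, 0.742, 0.67, 0.0]
contact_force: [0.7, 0.7, -0.6]
gripper_width: 0.598
grasp_force: 0.0
```

Emit:
{"fn": "jog_arm", "kwargs": {"motion": "60 0.12 0 0 0 0 0; 60 0.24 0.01 0 0 0 0; 60 0.36 0.01 0 0 0 0; 60 0.48 0.02 0 0 0 0; 60 0.6 0.02 0 0 0 0"}}

```text
time: 14.0
tool_pos: [0.5122, 0.004, 0.2596]
tool_rot: [-0.001, 0.741, 0.672, -0.0]
contact_force: [0.5, 0.2, -0.7]
gripper_width: 0.601
grasp_force: 0.0
```

```bash
python3 - <<'E'
from h import *
s=state();print(s['tool_pos'],s['contact_force'],s['gripper_width'],s['joint_pos'].round(2))
f=grab_frame("scene");save(f,"a.png");W=cloud(f)
for k in("pot1","pot2","pot3","pot4","pot5"):
    print([(round(d['p'],2),d['at']) for d in place_of("scene",k)]) if k=="pot1" else 0
print("rod",[(round(d['p'],2),d['at']) for d in place_of("scene","rod")][:2])
m=(np.hypot(W[...,0]-.461,W[...,1]+.365)<.02)&(W[...,2]>.08)&(W[...,2]<.2);P=W[m];print("handle",m.sum(),P.mean(0).round(4),P[:,2].max())
g=f["color"]
for n,(x,y) in dict(black=(.431,.271),red=(.544,.2765),blue=(.563,.3975)).items():
    m=(np.hypot(W[...,0]-x,W[...,1]-y)<.04)&(W[...,2]>.03)&(W[...,2]<.09);P=W[m];print(n,m.sum(),((P.min(0)+P.max(0))/2).round(4),P[:,2].max().round(3))
E
```

```text
[0.51223133 0.0039982  0.25958387] [ 0.47111784  0.17074506 -0.73730744] 0.6011282193663469 [-0.14 -0.24  1.84  0.    1.54 -0.04]
[(0.94, [0.5632, 0.4003, 0.0011]), (0.84, [0.4262, 0.2726, 0.0048]), (0.58, [0.541, 0.2788, -0.0002]), (0.35, [0.6847, -0.3574, -0.0034]), (0.25, [0.3473, -0.16, 0.0041])]
rod []
handle 74 [ 0.4665 -0.362   0.109 ] 0.13212421911960237
black 239 [0.4319 0.2725 0.0469] 0.063
red 267 [0.5456 0.2781 0.0471] 0.064
blue 317 [0.5639 0.3995 0.0472] 0.064
```

Emit:
{"fn": "jog_arm", "kwargs": {"motion": "65 0.12 0.002 0 0 0 0; 65 0.24 0.004 0.03 0 0 0; 65 0.36 0.006 0.1 0 0 0; 65 0.48 0.009 0.18 0 0 0; 65 0.549 0.009 0.25 0 0 0"}}

```text
time: 14.78
tool_pos: [0.5449, 0.2727, 0.1369]
tool_rot: [0.0, 0.741, 0.671, 0.0]
contact_force: [0.2, 0.0, -0.3]
gripper_width: 0.652
grasp_force: 0.0
```

```bash
python3 - <<'E'
from h import *
s=state();print(s['tool_pos'],s['gripper_width']);rel([.5435,.277,.028])
E
```

```text
[0.54487165 0.2727138  0.13686095] 0.6517313938688568
shift [ 0.0082 -0.0039  0.2177]
tool y yaw -0.0996
```

Emit:
{"fn": "jog_arm", "kwargs": {"motion": "65 0.003 -0.002 0.06 0 0 0; 65 0.003 -0.002 0.12 0 0 0; 65 0.003 -0.002 0.18 0 0 0; 65 0.003 -0.002 0.213 0 0 0; 65 0.003 -0.002 0.213 0 0 0"}}

```text
time: 15.4
tool_pos: [0.5424, 0.2725, 0.0296]
tool_rot: [-0.001, 0.741, 0.671, -0.002]
contact_force: [0.5, 0.4, -0.4]
gripper_width: 0.65
grasp_force: 0.0
```

Emit:
{"fn": "jog_arm", "kwargs": {"motion": "30 0 0 0 0 0 0; 30 0 0 0 0 0 0; 30 0 0 0 0 0 0; 30 0 0 0 0 0 0; 30 0 0 0 0 0 0"}}

```text
time: 16.02
tool_pos: [0.5446, 0.2741, 0.033]
tool_rot: [0.001, 0.741, 0.671, 0.001]
contact_force: [-0.8, -0.6, 5.5]
gripper_width: 0.402
grasp_force: 59.9
```

```bash
python3 - <<'E'
from h import *
s=state();print(s['tool_pos'],s['contact_force'],s['gripper_width'],s['grasp_force']);rel([.5977,-.0283,.20])
f=grab_frame("scene");save(f,"pot1.png",(340,220,480,325),5.7)
E
```

```text
[0.5446189  0.27408067 0.03304064] [-0.83634993 -0.6484483   5.53697142] 0.4017727564762041 59.902095794677734
shift [-0.5911  0.1659 -0.3341]
tool y yaw -0.0984
```

View pics/pot1.png

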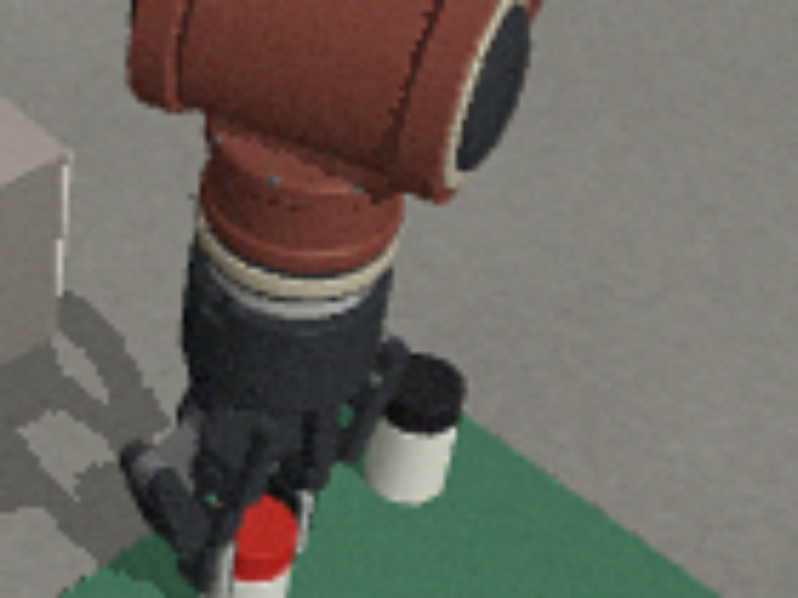

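Gripper holds the red-capped pot (crop 262,535) upright by the cap. Lift and carry it over the port.

Emit:
{"fn": "jog_arm", "kwargs": {"motion": "30 0 0 -0.1 0 0 0; 30 0 0 -0.2 0 0 0; 30 0 0 -0.3 0 0 0; 30 -0.06 0.02 -0.35 0 0 0; 30 -0.16 0.045 -0.35 0 0 0"}}

```text
time: 16.7
tool_pos: [0.5593, 0.1924, 0.2099]
tool_rot: [0.001, 0.74, 0.673, 0.003]
contact_force: [0.7, -1.0, -0.9]
gripper_width: 0.403
grasp_force: 59.9
```

Emit:
{"fn": "jog_arm", "kwargs": {"motion": "30 -0.1 0.03 0 0 0 0; 30 -0.2 0.06 0 0 0 0; 30 -0.3 0.09 0 0 0 0; 30 -0.4 0.11 0 0 0 0; 30 -0.436 0.121 0 0 0 0"}}

```text
time: 17.32
tool_pos: [0.5964, -0.0333, 0.2058]
tool_rot: [-0.0, 0.742, 0.67, -0.0]
contact_force: [0.4, 0.9, 0.8]
gripper_width: 0.404
grasp_force: 59.9
```

Emit:
{"fn": "jog_arm", "kwargs": {"motion": "30 0 0 0.03 0 0 0; 30 0 0 0.06 0 0 0; 30 0 0 0.06 0 0 0; 30 0 0 0.06 0 0 0; 30 0 0 0.06 0 0 0"}}

```text
time: 17.95
tool_pos: [0.597, -0.0305, 0.177]
tool_rot: [0.0, 0.741, 0.672, 0.0]
contact_force: [-0.2, 0.1, 0.0]
gripper_width: 0.402
grasp_force: 59.9
```

```bash
python3 - <<'E'
from h import *
s=state();print(s['tool_pos'],s['contact_force'],s['gripper_width'],s['grasp_force']);rel([.598,-.0305,.078])
f=grab_frame("scene");save(f,"port1.png",(210,150,370,270),5)
W=cloud(f);c=f["color"].astype(int);m=(c[...,0]>150)&(c[...,1]<70)&(W[...,2]<.26)&(W[...,1]>-.07)&(W[...,1]<.1);print("redcap",m.sum(),W[m].mean(0).round(4),W[m].min(0).round(3),W[m].max(0).round(3))
E
```

```text
[ 0.59703271 -0.03052396  0.17699862] [-0.1592834   0.14806466  0.01894497] 0.4017504076219273 59.90802526473999
shift [0.0002 0.0017 0.198 ]
tool y yaw -0.0976
redcap 226 [0.7233 0.0196 0.1537] [ 0.584 -0.042  0.039] [0.895 0.1   0.208]
```

View pics/port1.png

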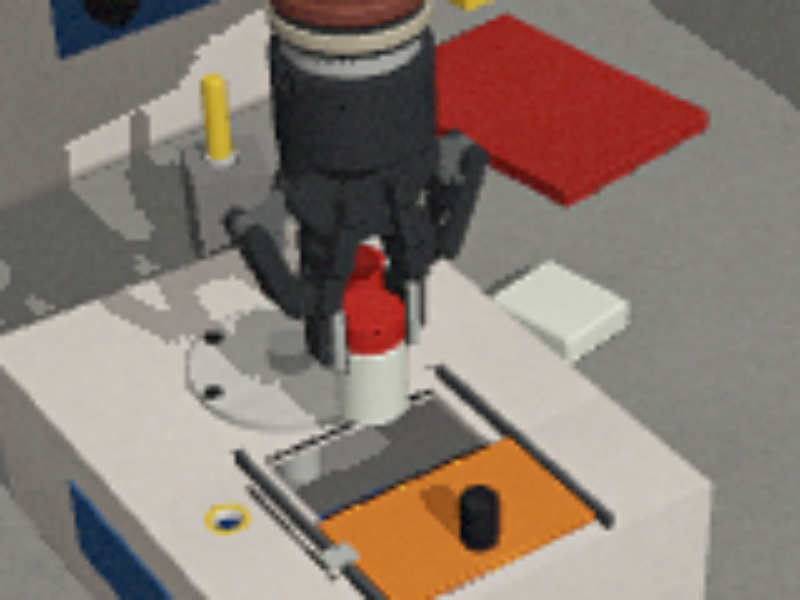

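The pot hangs upright over the port (port's back edge from crop (270,460) to (435,390)); rod stands in its stand at (215,140). Checking the port centre by its projected corners.

```bash
python3 - <<'E'
from h import *
f=grab_frame("scene")
X=np.array([.996,-.0899,0]);Y=np.array([.0899,.996,0]);c=np.array([.598,-.028,.115])
for a in(-1,1):
    for b in(-1,1):print(a,b,((proj(f,c+.052*a*X+.029*b*Y)-[210,150])*5).round(0))
print("pot bottom centre",((proj(f,[.597,-.0275,.147])-[210,150])*5).round())
img=f["color"][150:270,210:370,::-1].copy();img=cv2.resize(img,None,fx=5,fy=5)
for a in(-1,0,1):
    for b in(-1,0,1):cv2.circle(img,tuple(int(q) for q in ((proj(f,c+.052*a*X+.029*b*Y)-[210,150])*5)),4,(0,255,0),1)
cv2.imwrite("pics/port2.png",img)
E
```

```text
-1 -1 [426. 380.]
-1 1 [488. 437.]
1 -1 [257. 453.]
1 1 [317. 514.]
pot bottom centre [373. 396.]
```

View pics/port2.png

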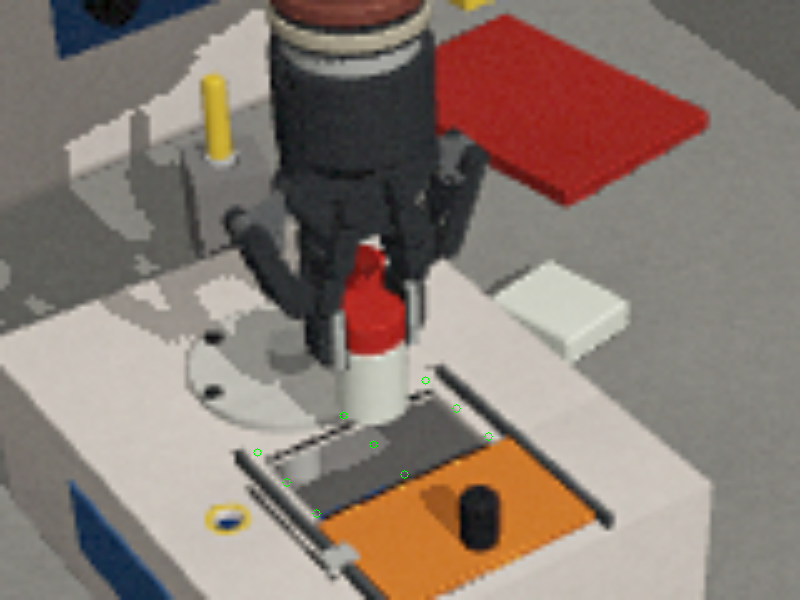

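Emit:
{"fn": "jog_arm", "kwargs": {"motion": "30 -0.003 0.002 0.03 0 0 0; 30 -0.003 0.002 0.06 0 0 0; 30 -0.003 0.002 0.09 0 0 0; 30 -0.003 0.002 0.12 0 0 0; 30 -0.003 0.002 0.14 0 0 0"}}

```text
time: 18.68
tool_pos: [0.5969, -0.0325, 0.1046]
tool_rot: [-0.001, 0.741, 0.671, -0.001]
contact_force: [0.1, 0.2, -0.7]
gripper_width: 0.402
grasp_force: 59.9
```

Emit:
{"fn": "jog_arm", "kwargs": {"motion": "30 0 0 0.015 0 0 0; 30 0 0 0.025 0 0 0; 30 0 0 0.035 0 0 0; 30 0 0 0.045 0 0 0; 30 0 0 0.054 0 0 0"}}

```text
time: 19.3
tool_pos: [0.5976, -0.0326, 0.0792]
tool_rot: [0.0, 0.741, 0.671, 0.0]
contact_force: [-0.3, -0.2, -1.6]
gripper_width: 0.402
grasp_force: 59.9
```

Emit:
{"fn": "jog_arm", "kwargs": {"motion": "30 0 0 0.004 0 0 0; 55 0 0 0.004 0 0 0; 55 0 0 0.004 0 0 0; 55 0 0 0.004 0 0 0; 55 0 0 0.004 0 0 0"}}

```text
time: 19.92
tool_pos: [0.5976, -0.0326, 0.0775]
tool_rot: [0.0, 0.741, 0.671, 0.0]
contact_force: [-0.0, -0.1, 0.1]
gripper_width: 0.549
grasp_force: 0.0
```

Emit:
{"fn": "jog_arm", "kwargs": {"motion": "55 0 0 -0.04 0 0 0; 55 0 0 -0.1 0 0 0; 55 0 0 -0.2 0 0 0; 55 0 0 -0.3 0 0 0; 55 0 0 -0.3 0 0 0"}}

```text
time: 20.55
tool_pos: [0.6008, -0.0332, 0.2357]
tool_rot: [0.005, 0.741, 0.671, 0.004]
contact_force: [0.9, -0.7, 0.4]
gripper_width: 0.55
grasp_force: 0.0
```

```bash
python3 - <<'E'
from h import *
s=state();print(s['tool_pos'],s['contact_force'],s['gripper_width'])
f=grab_frame("scene");save(f,"in1.png",(210,150,370,270),5)
W=cloud(f);c=f["color"].astype(int);m=(c[...,0]>110)&(c[...,1]<70)&(abs(W[...,0]-.6)<.05)&(abs(W[...,1]+.028)<.04)&(W[...,2]<.14);print("redcap",m.sum(),((W[m].min(0)+W[m].max(0))/2).round(4),W[m].min(0).round(3),W[m].max(0).round(3))
print([(round(d['p'],2),np.round(d['at'],4)) for d in place_of("scene","plunger_grip")])
E
```

```text
[ 0.60076375 -0.03316676  0.2357237 ] [ 0.94003392 -0.67730183  0.41740046] 0.5495790151265236
redcap 98 [ 0.5996 -0.0286  0.0988] [ 0.581 -0.045  0.091] [ 0.618 -0.013  0.107]
[(0.61, array([ 0.5476, -0.1067,  0.1555]))]
```

View pics/in1.png

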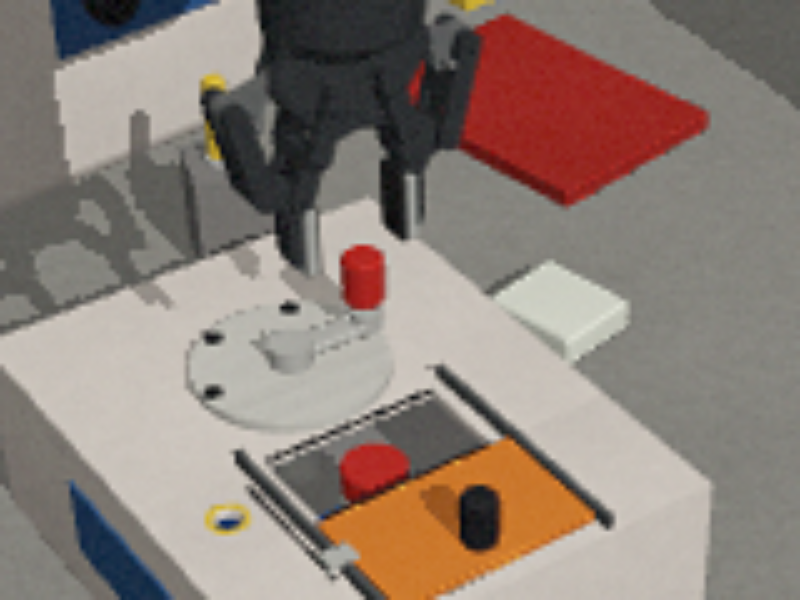

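Red cap (crop 375,470) sits in the port, cap top at z≈0.107 as it must be; plunger knob at (362,278). Now grip the plunger.

Emit:
{"fn": "jog_arm", "kwargs": {"motion": "60 -0.06 -0.04 0 0 0 0; 60 -0.12 -0.07 0 0 0 0; 60 -0.1613 -0.0952 0 0 0 0; 60 -0.1613 -0.0952 0 0 0 0; 60 -0.1613 -0.0952 0.04 0 0 0"}}

```text
time: 21.28
tool_pos: [0.5431, -0.1081, 0.2076]
tool_rot: [0.001, 0.741, 0.671, 0.001]
contact_force: [0.3, -0.8, -0.6]
gripper_width: 0.597
grasp_force: 0.0
```

```bash
python3 - <<'E'
from h import *
s=state();print(s['tool_pos'],s['gripper_width']);rel([.5423,-.1082,.146])
f=grab_frame("scene");W=cloud(f);c=f["color"].astype(int)
m=(c[...,0]>90)&(c[...,1]<70)&(np.hypot(W[...,0]-.545,W[...,1]+.106)<.03)&(W[...,2]>.13);P=W[m]
print(m.sum(),P.mean(0).round(4),((P.min(0)+P.max(0))/2).round(4))
E
```

```text
[ 0.54313271 -0.10810266  0.20760775] 0.5972383019782149
shift [-0.0003 -0.002   0.1232]
tool y yaw -0.0984
290 [ 0.5497 -0.1057  0.3993] [ 0.5454 -0.1066  0.3331]
```

Emit:
{"fn": "jog_arm", "kwargs": {"motion": "60 0 -0.001 0.05 0 0 0; 60 0 -0.001 0.1 0 0 0; 60 0 -0.001 0.122 0 0 0; 60 0 -0.001 0.122 0 0 0; 60 0 -0.001 0.122 0 0 0"}}

```text
time: 21.95
tool_pos: [0.5424, -0.1082, 0.1472]
tool_rot: [0.001, 0.741, 0.672, 0.0]
contact_force: [-0.1, -0.9, -0.4]
gripper_width: 0.603
grasp_force: 0.0
```

Emit:
{"fn": "jog_arm", "kwargs": {"motion": "10 0 0 0 0 0 0; 10 0 0 0 0 0 0; 10 0 0 0 0 0 0; 10 0 0 0 0 0 0; 10 0 0 0 0 0 0"}}

```text
time: 22.58
tool_pos: [0.5418, -0.1083, 0.1477]
tool_rot: [0.0, 0.741, 0.671, -0.0]
contact_force: [-4.0, 0.8, 5.3]
gripper_width: 0.256
grasp_force: 58.8
```

Emit:
{"fn": "jog_arm", "kwargs": {"motion": "10 0 0 -0.01 0 0 0; 10 0 0 -0.02 0 0 0; 10 0 0 -0.027 0 0 0; 10 0 0 -0.027 0 0 0; 10 0 0 -0.027 0 0 0"}}

```text
time: 23.2
tool_pos: [0.5416, -0.1082, 0.1594]
tool_rot: [-0.0, 0.741, 0.671, -0.0]
contact_force: [1.8, -2.5, -6.5]
gripper_width: 0.259
grasp_force: 59.0
```

```bash
python3 - <<'E'
from h import *
s=state();print(s['tool_pos'],s['contact_force'])
A=np.array([.5901,-.113]);p=s['tool_pos'][:2]
p0=p-A;print("r",np.hypot(*p0),np.arctan2(p0[1],p0[0]))
T=Rt(s['tool_rot']).as_matrix()
for n in(1,2):
  print("turn",n)
  for k in range(1,6):
    for a in(1.047*k/5,):
        c,si=np.cos(a),np.sin(a);d=np.array([c*p0[0]-si*p0[1],si*p0[0]+c*p0[1]])-p0
        print((T.T@np.array([*d,0])/.5).round(4)[:2])
  p0=p0+d
E
```

```text
[ 0.54160158 -0.10820719  0.15936723] [ 1.80857583 -2.51214062 -6.49690263]
r 0.04873466563540643 3.0430884843515096
turn 1
[-0.0203  0.0021]
[-0.0396  0.0084]
[-0.0573  0.0186]
[-0.0724  0.0322]
[-0.0844  0.0487]
turn 2
[-0.0083  0.0186]
[-0.0125  0.0385]
[-0.0125  0.0589]
[-0.0083  0.0788]
[-0.      0.0975]
```

Emit:
{"fn": "jog_arm", "kwargs": {"motion": "10 -0.0105 0.0005 0 0 0 0; 10 -0.0203 0.0021 0 0 0 0; 10 -0.03 0.0047 0 0 0 0; 10 -0.0396 0.0084 0 0 0 0; 10 -0.0396 0.0084 0 0 0 0"}}

```text
time: 23.82
tool_pos: [0.5442, -0.1291, 0.1599]
tool_rot: [0.001, 0.741, 0.671, -0.0]
contact_force: [2.5, 1.2, -7.0]
gripper_width: 0.26
grasp_force: 59.1
```

```bash
python3 - <<'E'
from h import *
s=state();print(s['tool_pos'],s['contact_force'])
A=np.array([.5901,-.113]);p0=s['tool_pos'][:2]-A;print("r",np.hypot(*p0),np.arctan2(p0[1],p0[0]),np.arctan2(p0[1],p0[0])%6.283-3.043)
E
```

```text
[ 0.54423583 -0.12911013  0.15993553] [ 2.50622807  1.15508954 -6.95860954]
r 0.0486112974416911 -2.8037980040817256 0.4362019959182746
```

Emit:
{"fn": "jog_arm", "kwargs": {"motion": "10 -0.009 0.0048 0 0 0 0; 10 -0.0177 0.0102 0 0 0 0; 10 -0.0328 0.0238 0 0 0 0; 10 -0.0448 0.0403 0 0 0 0; 10 -0.0448 0.0403 0 0 0 0"}}

```text
time: 24.45
tool_pos: [0.5625, -0.1526, 0.1597]
tool_rot: [-0.0, 0.741, 0.671, 0.001]
contact_force: [4.8, 4.5, -7.7]
gripper_width: 0.259
grasp_force: 59.5
```

Emit:
{"fn": "jog_arm", "kwargs": {"motion": "10 0 0 0.01 0 0 0; 10 0 0 0.02 0 0 0; 10 0 0 0.026 0 0 0; 10 0 0 0.026 0 0 0; 10 0 0 0.026 0 0 0"}}

```text
time: 25.08
tool_pos: [0.5626, -0.1527, 0.1478]
tool_rot: [0.001, 0.741, 0.671, 0.001]
contact_force: [2.6, 4.4, -3.6]
gripper_width: 0.256
grasp_force: 59.8
```

```bash
python3 - <<'E'
from h import *
s=state();print(s['tool_pos'],s['contact_force'])
A=np.array([.5901,-.113]);p0=s['tool_pos'][:2]-A;print("r",np.hypot(*p0),np.arctan2(p0[1],p0[0])%6.283-3.043)
E
```

```text
[ 0.56261774 -0.15265176  0.14784998] [ 2.59664224  4.42051506 -3.62792018]
r 0.04824454843986611 1.0631299344851968
```

Emit:
{"fn": "jog_arm", "kwargs": {"motion": "60 0 0 0 0 0 0; 60 0 0 0 0 0 0; 60 0 0 0 0 0 0; 60 0 0 -0.08 0 0 0; 60 0 0 -0.2 0 0 0"}}

```text
time: 25.7
tool_pos: [0.5603, -0.1523, 0.2454]
tool_rot: [-0.002, 0.741, 0.671, -0.001]
contact_force: [1.5, 0.6, 0.5]
gripper_width: 0.599
grasp_force: 0.0
```

Emit:
{"fn": "jog_arm", "kwargs": {"motion": "60 0.12 0 0 0 0 0; 60 0.24 0 0 0 0 0; 60 0.36 0 0 0 0 0; 60 0.48 0 0 0 0 0; 60 0.5 0 0 0 0 0"}}

```text
time: 26.32
tool_pos: [0.5863, 0.0991, 0.2471]
tool_rot: [0.0, 0.74, 0.673, 0.0]
contact_force: [0.7, -0.4, -0.3]
gripper_width: 0.599
grasp_force: 0.0
```

```bash
cat > chk.py <<'E'
from h import *
s=state();print(s['tool_pos'].round(4),s['gripper_width'])
for n in("scene","top"):
    f=grab_frame(n);W=cloud(f);c=f["color"].astype(int)
    m=(c[...,0]>90)&(c[...,1]<70)&(c[...,2]<70)&(np.hypot(W[...,0]-.59,W[...,1]+.113)<.075)&(W[...,2]>.13)&(W[...,2]<.2);P=W[m]
    if len(P): print(n,"plunger",m.sum(),((P.min(0)+P.max(0))/2).round(4),"top",np.percentile(P[:,2],90).round(4))
    for k,x,y in(("black",.4308,.271),("red",.544,.2765),("blue",.563,.3975)):
        m=(np.hypot(W[...,0]-x,W[...,1]-y)<.07)&(W[...,2]>.045)&(W[...,2]<.09)
        l,_,st,_=cv2.connectedComponentsWithStats(m.astype(np.uint8))
        _,lab,st,_=cv2.connectedComponentsWithStats(m.astype(np.uint8))
        for i in range(1,len(st)):
            if st[i,4]>60:P=W[lab==i];print(n,k,st[i,4],((P.min(0)+P.max(0))/2).round(4),P[:,2].max().round(3),c[lab==i].mean(0).round())
    print(n,"knob",[(round(d['p'],2),np.round(d['at'],4)) for d in place_of(n,"shutter_grip")][:1])
E
python3 chk.py
```

```text
[0.5863 0.0991 0.2471] 0.5994661128222382
scene plunger 95 [ 0.5673 -0.1474  0.1552] top 0.1702
scene black 175 [0.4325 0.2727 0.0545] 0.064 [35. 36. 36.]
scene blue 247 [0.5638 0.3991 0.055 ] 0.065 [ 44.  93. 161.]
scene knob [(0.62, array([0.6005, 0.0626, 0.1394]))]
top plunger 72 [ 0.562  -0.1521  0.1631] top 0.1737
top black 148 [0.4293 0.2694 0.0571] 0.069 [33. 35. 36.]
top blue 155 [0.561  0.3951 0.0577] 0.07 [ 40.  99. 202.]
top knob [(0.56, array([0.6089, 0.0649, 0.138 ]))]
```

Emit:
{"fn": "jog_arm", "kwargs": {"motion": "65 0.12 -0.02 0 0 0 0; 65 0.24 -0.045 0 0 0 0; 65 0.36 -0.065 0.06 0 0 0; 65 0.48 -0.09 0.14 0 0 0; 65 0.594 -0.108 0.2 0 0 0"}}

```text
time: 27.15
tool_pos: [0.5637, 0.3804, 0.1547]
tool_rot: [0.0, 0.742, 0.67, -0.0]
contact_force: [1.0, -1.0, 0.2]
gripper_width: 0.648
grasp_force: 0.0
```

Emit:
{"fn": "jog_arm", "kwargs": {"motion": "65 0 0 0 0 0 0; 65 0 0 0.06 0 0 0; 65 0 0 0.12 0 0 0; 65 0 0 0.16 0 0 0; 65 0 0 0.16 0 0 0"}}

```text
time: 27.78
tool_pos: [0.5626, 0.379, 0.0739]
tool_rot: [-0.0, 0.742, 0.671, -0.002]
contact_force: [-0.1, 0.9, 0.7]
gripper_width: 0.65
grasp_force: 0.0
```

```bash
python3 - <<'E'
from h import *
s=state();print(s['tool_pos'],s['contact_force']);rel([.5625,.397,.028])
f=grab_frame("scene");W=cloud(f);c=f["color"].astype(int)
m=(c[...,2]>c[...,0]+60)&(np.hypot(W[...,0]-.563,W[...,1]-.397)<.03);print(m.sum(),((W[m].min(0)+W[m].max(0))/2).round(4))
E
```

```text
[0.56262391 0.37899448 0.07394215] [-0.08333821  0.88718227  0.71820962]
shift [ 0.036  -0.0036  0.0918]
tool y yaw -0.1003
243 [0.564  0.3996 0.0541]
```

Emit:
{"fn": "jog_arm", "kwargs": {"motion": "65 0.036 -0.003 0 0 0 0; 65 0.036 -0.003 0.03 0 0 0; 65 0.036 -0.003 0.06 0 0 0; 65 0.036 -0.003 0.09 0 0 0; 65 0.036 -0.003 0.09 0 0 0"}}

```text
time: 28.45
tool_pos: [0.5615, 0.3979, 0.0276]
tool_rot: [-0.001, 0.741, 0.671, -0.002]
contact_force: [-1.1, -0.9, -0.1]
gripper_width: 0.645
grasp_force: 0.0
```

Emit:
{"fn": "jog_arm", "kwargs": {"motion": "30 0 0 0 0 0 0; 30 0 0 0 0 0 0; 30 0 0 0 0 0 0; 30 0 0 0 0 0 0; 30 0 0 0 0 0 0"}}

```text
time: 29.08
tool_pos: [0.5634, 0.3991, 0.031]
tool_rot: [0.0, 0.741, 0.671, 0.0]
contact_force: [-0.4, -0.9, 0.2]
gripper_width: 0.4
grasp_force: 59.7
```

Emit:
{"fn": "jog_arm", "kwargs": {"motion": "30 0 0 -0.1 0 0 0; 30 0 0 -0.2 0 0 0; 30 0 0 -0.3 0 0 0; 30 0 0 -0.35 0 0 0; 30 0 0 -0.35 0 0 0"}}

```text
time: 29.7
tool_pos: [0.5645, 0.3998, 0.209]
tool_rot: [0.001, 0.741, 0.671, 0.003]
contact_force: [0.6, -0.0, -1.5]
gripper_width: 0.404
grasp_force: 59.9
```

```bash
python3 - <<'E'
from h import *
s=state();print(s['tool_pos'],s['contact_force']);rel([.5976,-.0315,.18])
p=s['tool_pos']
for n in("scene","top"):
    f=grab_frame(n);W=cloud(f);c=f["color"].astype(int)
    m=(c[...,2]>c[...,0]+60)&(np.hypot(W[...,0]-p[0],W[...,1]-p[1])<.035)&(W[...,2]>.1);P=W[m];print(n,m.sum(),((P.min(0)+P.max(0))/2).round(4) if len(P) else 0,np.ptp(P,0) if len(P) else 0)
E
```

```text
[0.56454356 0.39975099 0.20899354] [ 0.56825629 -0.02864971 -1.45615777]
shift [-0.852   0.1503  0.0558]
tool y yaw -0.0985
scene 145 [0.5721 0.4005 0.2507] [0.04686083 0.03583809 0.05358505]
top 31 [0.5684 0.3838 0.2333] [0.02323606 0.01212964 0.01567454]
```

Emit:
{"fn": "jog_arm", "kwargs": {"motion": "30 -0.08 0.014 0 0 0 0; 30 -0.18 0.032 0 0 0 0; 30 -0.28 0.05 0 0 0 0; 30 -0.38 0.068 0 0 0 0; 30 -0.48 0.086 0 0 0 0"}}

```text
time: 30.42
tool_pos: [0.5809, 0.1541, 0.2023]
tool_rot: [-0.001, 0.741, 0.671, -0.002]
contact_force: [-0.4, -0.3, -0.2]
gripper_width: 0.401
grasp_force: 59.9
```

Emit:
{"fn": "jog_arm", "kwargs": {"motion": "30 -0.1 0.018 0 0 0 0; 30 -0.2 0.036 0 0 0 0; 30 -0.3 0.054 0 0 0 0; 30 -0.363 0.066 0 0 0 0; 30 -0.363 0.066 0 0 0 0"}}

```text
time: 31.05
tool_pos: [0.5961, -0.0298, 0.2025]
tool_rot: [-0.002, 0.742, 0.67, -0.002]
contact_force: [0.0, -0.7, -1.2]
gripper_width: 0.403
grasp_force: 59.9
```

Emit:
{"fn": "jog_arm", "kwargs": {"motion": "30 0 0 0.04 0 0 0; 30 0 0 0.06 0 0 0; 30 0 0 0.06 0 0 0; 30 0 0 0.06 0 0 0; 30 0 0 0.06 0 0 0"}}

```text
time: 31.68
tool_pos: [0.5979, -0.0277, 0.1764]
tool_rot: [0.001, 0.741, 0.672, 0.0]
contact_force: [-0.9, -0.3, -0.8]
gripper_width: 0.407
grasp_force: 59.9
```

```bash
python3 - <<'E'
from h import *
s=state();print(s['tool_pos'],s['contact_force']);rel([.5976,-.028,.077])
E
```

```text
[ 0.59786295 -0.027727    0.17644256] [-0.94626887 -0.32592091 -0.80595909]
shift [-0.0006 -0.0008  0.1989]
tool y yaw -0.098
```

Emit:
{"fn": "jog_arm", "kwargs": {"motion": "30 0 0 0.04 0 0 0; 30 0 0 0.08 0 0 0; 30 0 0 0.11 0 0 0; 30 0 0 0.14 0 0 0; 30 0 0 0.155 0 0 0"}}

```text
time: 32.3
tool_pos: [0.5967, -0.0278, 0.0964]
tool_rot: [-0.001, 0.741, 0.671, -0.001]
contact_force: [0.5, 0.0, -1.5]
gripper_width: 0.403
grasp_force: 59.9
```

Emit:
{"fn": "jog_arm", "kwargs": {"motion": "30 0 0 0.01 0 0 0; 30 0 0 0.02 0 0 0; 30 0 0 0.03 0 0 0; 30 0 0 0.037 0 0 0; 30 0 0 0.037 0 0 0"}}

```text
time: 32.92
tool_pos: [0.5972, -0.0279, 0.0793]
tool_rot: [-0.0, 0.741, 0.671, -0.0]
contact_force: [0.1, -0.4, -1.1]
gripper_width: 0.405
grasp_force: 59.9
```

Emit:
{"fn": "jog_arm", "kwargs": {"motion": "30 0 0 0.004 0 0 0; 30 0 0 0.007 0 0 0; 55 0 0 0.007 0 0 0; 55 0 0 0.007 0 0 0; 55 0 0 0.007 0 0 0"}}

```text
time: 33.55
tool_pos: [0.5975, -0.028, 0.0763]
tool_rot: [0.0, 0.741, 0.671, 0.0]
contact_force: [0.8, 1.0, -0.3]
gripper_width: 0.552
grasp_force: 0.0
```

Emit:
{"fn": "jog_arm", "kwargs": {"motion": "55 0 0 -0.04 0 0 0; 55 0 0 -0.1 0 0 0; 55 0 0 -0.2 0 0 0; 55 0 0 -0.3 0 0 0; 55 0 0 -0.3 0 0 0"}}

```text
time: 34.17
tool_pos: [0.6007, -0.0285, 0.2346]
tool_rot: [0.005, 0.741, 0.671, 0.004]
contact_force: [0.5, -0.0, -0.2]
gripper_width: 0.552
grasp_force: 0.0
```

```bash
cat > pl.py <<'E'
from h import *
s=state();print(s['tool_pos'],s['contact_force'])
f=grab_frame("scene");W=cloud(f)
m=(abs(W[...,0]-.6)<.045)&(abs(W[...,1]+.028)<.04)&(W[...,2]<.112)&(W[...,2]>.09);P=W[m];print("cap",m.sum(),((P.min(0)+P.max(0))/2).round(4),P.max(0).round(3),f["color"][m].mean(0).round())
E
python3 pl.py; python3 -c "
from h import *
rel([.5625,-.1525,.146])"
```

```text
[ 0.60069129 -0.02847041  0.23457529] [ 0.49023689 -0.04144372 -0.21092873]
cap 149 [ 0.6005 -0.0359  0.1014] [ 0.643 -0.005  0.112] [ 68. 105. 156.]
shift [-0.2545 -0.0498  0.1697]
tool y yaw -0.0984
```

Emit:
{"fn": "jog_arm", "kwargs": {"motion": "60 -0.09 -0.015 0 0 0 0; 60 -0.18 -0.03 0 0 0 0; 60 -0.2546 -0.0452 0 0 0 0; 60 -0.2546 -0.0452 0 0 0 0; 60 -0.2546 -0.0452 0.04 0 0 0"}}

```text
time: 34.85
tool_pos: [0.5632, -0.1524, 0.2067]
tool_rot: [0.001, 0.741, 0.671, 0.001]
contact_force: [0.3, -0.2, -0.9]
gripper_width: 0.598
grasp_force: 0.0
```

Emit:
{"fn": "jog_arm", "kwargs": {"motion": "60 0 0 0.04 0 0 0; 60 0 0 0.09 0 0 0; 60 0 0 0.12 0 0 0; 60 0 0 0.12 0 0 0; 60 0 0 0.12 0 0 0"}}

```text
time: 35.48
tool_pos: [0.5629, -0.1523, 0.1468]
tool_rot: [0.0, 0.741, 0.672, 0.0]
contact_force: [-0.6, 0.2, 0.5]
gripper_width: 0.598
grasp_force: 0.0
```

Emit:
{"fn": "jog_arm", "kwargs": {"motion": "10 0 0 0 0 0 0; 10 0 0 0 0 0 0; 10 0 0 0 0 0 0; 10 0 0 0 0 0 0; 10 0 0 0 0 0 0"}}

```text
time: 36.1
tool_pos: [0.5628, -0.1527, 0.1475]
tool_rot: [0.001, 0.741, 0.671, 0.0]
contact_force: [-1.6, 1.2, 6.0]
gripper_width: 0.257
grasp_force: 58.7
```

Emit:
{"fn": "jog_arm", "kwargs": {"motion": "10 0 0 -0.01 0 0 0; 10 0 0 -0.02 0 0 0; 10 0 0 -0.027 0 0 0; 10 0 0 -0.027 0 0 0; 10 0 0 -0.027 0 0 0"}}

```text
time: 36.72
tool_pos: [0.5619, -0.1521, 0.1588]
tool_rot: [-0.001, 0.741, 0.671, -0.0]
contact_force: [-0.2, 0.7, -6.8]
gripper_width: 0.259
grasp_force: 59.0
```

Emit:
{"fn": "jog_arm", "kwargs": {"motion": "10 -0.0083 0.0182 0 0 0 0; 10 -0.012 0.0377 0 0 0 0; 10 -0.0118 0.0577 0 0 0 0; 10 -0.0072 0.0772 0 0 0 0; 10 0.001 0.0955 0 0 0 0"}}

```text
time: 37.35
tool_pos: [0.6101, -0.1563, 0.1591]
tool_rot: [-0.001, 0.741, 0.671, -0.001]
contact_force: [-5.8, 3.8, -6.6]
gripper_width: 0.257
grasp_force: 59.2
```

Emit:
{"fn": "jog_arm", "kwargs": {"motion": "10 0 0 0 0 0 0; 10 0 0 0 0 0 0; 10 0 0 0.01 0 0 0; 10 0 0 0.02 0 0 0; 10 0 0 0.026 0 0 0"}}

```text
time: 37.98
tool_pos: [0.6104, -0.1563, 0.1476]
tool_rot: [0.0, 0.741, 0.671, 0.001]
contact_force: [-3.5, 6.3, 5.4]
gripper_width: 0.256
grasp_force: 60.5
```

```bash
python3 - <<'E'
from h import *
s=state();print(s['tool_pos'],s['contact_force'])
A=np.array([.5901,-.113]);p0=s['tool_pos'][:2]-A;print("r",np.hypot(*p0),np.arctan2(p0[1],p0[0])%6.283-3.043)
E
```

```text
[ 0.61042846 -0.15634278  0.1475862 ] [-3.54308128  6.27878144  5.43270068]
r 0.04787319331057489 2.1077584176884434
```

Release, raise, move off and check that the plunger dropped home.

Emit:
{"fn": "jog_arm", "kwargs": {"motion": "60 0 0 0 0 0 0; 60 0 0 0 0 0 0; 60 0 0 0 0 0 0; 60 0 0 -0.08 0 0 0; 60 0 0 -0.2 0 0 0"}}

```text
time: 38.6
tool_pos: [0.6087, -0.1566, 0.2454]
tool_rot: [-0.002, 0.741, 0.671, -0.001]
contact_force: [1.0, -1.2, -0.4]
gripper_width: 0.603
grasp_force: 0.0
```

Emit:
{"fn": "jog_arm", "kwargs": {"motion": "60 0.12 0 0 0 0 0; 60 0.24 0 0 0 0 0; 60 0.36 0 0 0 0 0; 60 0.46 0 0 0 0 0; 60 0.46 0 0 0 0 0"}}

```text
time: 39.22
tool_pos: [0.6328, 0.0752, 0.2472]
tool_rot: [0.0, 0.74, 0.673, 0.001]
contact_force: [0.5, -0.7, 0.4]
gripper_width: 0.598
grasp_force: 0.0
```

```bash
python3 chk.py; python3 -c "
from h import *
rel([.4308,.271,.1])"
```

```text
[0.6328 0.0752 0.2472] 0.5984840384439399
scene plunger 99 [ 0.6137 -0.1514  0.1556] top 0.17
scene black 178 [0.4316 0.2726 0.0546] 0.064 [35. 35. 36.]
scene knob [(0.66, array([0.6005, 0.0657, 0.1336]))]
top plunger 78 [ 0.6093 -0.1543  0.1618] top 0.1736
top black 145 [0.4292 0.2691 0.0579] 0.069 [33. 35. 36.]
top knob [(0.55, array([0.6077, 0.0645, 0.1364]))]
shift [ 0.3578 -0.4419  0.2933]
tool y yaw -0.0999
```

Emit:
{"fn": "jog_arm", "kwargs": {"motion": "65 0.06 -0.075 0 0 0 0; 65 0.12 -0.15 0 0 0 0; 65 0.18 -0.225 0 0 0 0; 65 0.24 -0.3 0 0 0 0; 65 0.3 -0.375 0 0 0 0"}}

```text
time: 40.05
tool_pos: [0.4602, 0.2395, 0.2469]
tool_rot: [0.0, 0.742, 0.67, 0.0]
contact_force: [0.4, 0.7, -0.3]
gripper_width: 0.647
grasp_force: 0.0
```

Emit:
{"fn": "jog_arm", "kwargs": {"motion": "65 0.055 -0.067 0.05 0 0 0; 65 0.055 -0.067 0.1 0 0 0; 65 0.055 -0.067 0.2 0 0 0; 65 0.055 -0.067 0.3 0 0 0; 65 0.055 -0.067 0.33 0 0 0"}}

```text
time: 40.67
tool_pos: [0.4283, 0.2685, 0.0782]
tool_rot: [-0.001, 0.742, 0.671, -0.003]
contact_force: [-0.4, 0.0, 0.4]
gripper_width: 0.655
grasp_force: 0.0
```

```bash
python3 -c "
from h import *
print(state()['tool_pos']);rel([.4305,.271,.028])
f=grab_frame('scene');W=cloud(f);c=f['color']
m=(c.max(-1)<70)&(np.hypot(W[...,0]-.431,W[...,1]-.271)<.03)&(W[...,2]<.066)&(W[...,2]>.045);print(m.sum(),((W[m].min(0)+W[m].max(0))/2).round(4))"
```

```text
[0.42827442 0.26854228 0.07817561]
shift [0.0057 0.0045 0.1003]
tool y yaw -0.1005
154 [0.432  0.2733 0.0552]
```

Emit:
{"fn": "jog_arm", "kwargs": {"motion": "65 0.003 0.002 0.03 0 0 0; 65 0.003 0.002 0.06 0 0 0; 65 0.003 0.002 0.09 0 0 0; 65 0.003 0.002 0.1 0 0 0; 65 0.003 0.002 0.1 0 0 0"}}

```text
time: 41.35
tool_pos: [0.431, 0.272, 0.0312]
tool_rot: [-0.0, 0.741, 0.671, -0.0]
contact_force: [0.6, 0.0, 0.3]
gripper_width: 0.651
grasp_force: 0.0
```

Emit:
{"fn": "jog_arm", "kwargs": {"motion": "30 0 0 0 0 0 0; 30 0 0 0 0 0 0; 30 0 0 0 0 0 0; 30 0 0 0 0 0 0; 30 0 0 0 0 0 0"}}

```text
time: 41.98
tool_pos: [0.432, 0.2724, 0.0325]
tool_rot: [0.0, 0.741, 0.671, 0.001]
contact_force: [-0.6, 0.7, 5.3]
gripper_width: 0.406
grasp_force: 59.7
```

Emit:
{"fn": "jog_arm", "kwargs": {"motion": "30 0 0 -0.1 0 0 0; 30 0 0 -0.2 0 0 0; 30 0 0 -0.3 0 0 0; 30 0 0 -0.35 0 0 0; 30 0 0 -0.35 0 0 0"}}

```text
time: 42.6
tool_pos: [0.4321, 0.2724, 0.2084]
tool_rot: [0.001, 0.741, 0.671, 0.002]
contact_force: [0.5, -0.2, -1.4]
gripper_width: 0.408
grasp_force: 60.0
```

```bash
python3 -c "
from h import *
s=state();print(s['tool_pos'],s['gripper_width']);rel([.5976,-.03,.2])"
```

```text
[0.43212598 0.27241677 0.2083551 ] 0.4081642670730842
shift [-0.5694  0.3888  0.017 ]
tool y yaw -0.0985
```

Emit:
{"fn": "jog_arm", "kwargs": {"motion": "30 -0.075 0.052 0 0 0 0; 30 -0.15 0.104 0 0 0 0; 30 -0.23 0.158 0 0 0 0; 30 -0.31 0.213 0 0 0 0; 30 -0.38 0.261 0 0 0 0"}}

```text
time: 43.22
tool_pos: [0.5415, 0.0685, 0.2031]
tool_rot: [-0.002, 0.741, 0.671, -0.002]
contact_force: [-0.1, 0.1, -0.3]
gripper_width: 0.404
grasp_force: 60.0
```

Emit:
{"fn": "jog_arm", "kwargs": {"motion": "30 -0.08 0.055 0 0 0 0; 30 -0.16 0.11 0 0 0 0; 30 -0.185 0.1276 0 0 0 0; 30 -0.185 0.1276 0.03 0 0 0; 30 -0.185 0.1276 0.06 0 0 0"}}

```text
time: 43.85
tool_pos: [0.5955, -0.0269, 0.174]
tool_rot: [-0.001, 0.741, 0.672, -0.001]
contact_force: [-0.2, 0.3, -1.0]
gripper_width: 0.405
grasp_force: 60.1
```

Emit:
{"fn": "jog_arm", "kwargs": {"motion": "30 0 0 0 0 0 0; 30 0 0 0 0 0 0; 30 0 0 0 0 0 0; 30 0 0 0 0 0 0; 30 0 0 0 0 0 0"}}

```text
time: 44.48
tool_pos: [0.597, -0.0282, 0.1771]
tool_rot: [0.0, 0.741, 0.671, 0.0]
contact_force: [-0.0, -0.1, -1.0]
gripper_width: 0.399
grasp_force: 60.1
```

```bash
python3 -c "
from h import *
s=state();print(s['tool_pos'],s['gripper_width']);rel([.5976,-.028,.078])"
```

```text
[ 0.5970191  -0.02820315  0.17707198] 0.39907991048837194
shift [0.0005 0.001  0.1981]
tool y yaw -0.0985
```

Emit:
{"fn": "jog_arm", "kwargs": {"motion": "30 0 0.001 0.04 0 0 0; 30 0 0.001 0.08 0 0 0; 30 0 0.001 0.11 0 0 0; 30 0 0.001 0.14 0 0 0; 30 0 0.001 0.155 0 0 0"}}

```text
time: 45.1
tool_pos: [0.5966, -0.0281, 0.0974]
tool_rot: [-0.001, 0.741, 0.671, -0.001]
contact_force: [-0.1, -0.3, -1.4]
gripper_width: 0.4
grasp_force: 60.1
```

Emit:
{"fn": "jog_arm", "kwargs": {"motion": "30 0 0 0.01 0 0 0; 30 0 0 0.02 0 0 0; 30 0 0 0.03 0 0 0; 30 0 0 0.037 0 0 0; 30 0 0 0.038 0 0 0"}}

```text
time: 45.72
tool_pos: [0.5972, -0.0282, 0.0798]
tool_rot: [-0.0, 0.741, 0.671, -0.0]
contact_force: [-0.7, 0.6, -1.3]
gripper_width: 0.402
grasp_force: 60.1
```

Emit:
{"fn": "jog_arm", "kwargs": {"motion": "30 0 0 0.004 0 0 0; 30 0 0 0.006 0 0 0; 55 0 0 0.006 0 0 0; 55 0 0 0.006 0 0 0; 55 0 0 0.006 0 0 0"}}

```text
time: 46.35
tool_pos: [0.5975, -0.0283, 0.0773]
tool_rot: [0.0, 0.741, 0.671, 0.0]
contact_force: [0.7, -0.2, -0.1]
gripper_width: 0.552
grasp_force: 0.0
```

Emit:
{"fn": "jog_arm", "kwargs": {"motion": "55 0 0 -0.04 0 0 0; 55 0 0 -0.1 0 0 0; 55 0 0 -0.2 0 0 0; 55 0 0 -0.3 0 0 0; 55 0 0 -0.3 0 0 0"}}

```text
time: 46.98
tool_pos: [0.6006, -0.0287, 0.2356]
tool_rot: [0.005, 0.741, 0.671, 0.004]
contact_force: [0.4, 0.4, 0.7]
gripper_width: 0.552
grasp_force: 0.0
```

```bash
python3 pl.py; python3 - <<'E'
from h import *
for n in("scene","top"):
    f=grab_frame(n);W=cloud(f);c=f["color"]
    m=(c.max(-1)<80)&(np.hypot(W[...,0]-.606,W[...,1]-.063)<.025)&(W[...,2]>.125)&(W[...,2]<.16);P=W[m]
    if len(P):print(n,m.sum(),((P.min(0)+P.max(0))/2).round(4),P.max(0).round(4))
rel([.606,.063,.13])
f=grab_frame("scene");p=[(round(d['p'],2),np.round(d['at'],3)) for d in place_of("scene","pot1")];print(p)
E
```

```text
[ 0.60057001 -0.02874035  0.23555908] [0.42376309 0.35276503 0.69511855]
cap 153 [ 0.5993 -0.032   0.1017] [0.642 0.004 0.112] [60. 59. 59.]
scene 86 [0.6091 0.0681 0.1382] [0.6181 0.0783 0.1507]
top 48 [0.6046 0.0642 0.1447] [0.6135 0.0732 0.1568]
shift [0.1832 0.     0.1943]
tool y yaw -0.0985
[(0.53, array([ 0.522, -0.06 ,  0.044])), (0.47, array([ 0.598, -0.026,  0.043]))]
```

Emit:
{"fn": "jog_arm", "kwargs": {"motion": "60 0.1 0 0 0 0 0; 60 0.1864 -0.001 0 0 0 0; 60 0.1864 -0.001 0.04 0 0 0; 60 0.1864 -0.001 0.1 0 0 0; 60 0.1864 -0.001 0.14 0 0 0"}}

```text
time: 47.85
tool_pos: [0.6042, 0.064, 0.1533]
tool_rot: [-0.002, 0.741, 0.671, -0.002]
contact_force: [0.3, 0.1, 0.6]
gripper_width: 0.602
grasp_force: 0.0
```

```bash
python3 -c "
from h import *
s=state();print(s['tool_pos'],s['gripper_width']);rel([.606,.0645,.129])"
```

```text
[0.6042422  0.06397533 0.15333575] 0.602128072061754
shift [0.0014 0.0036 0.0487]
tool y yaw -0.0989
```

Emit:
{"fn": "jog_arm", "kwargs": {"motion": "60 0 0.001 0.03 0 0 0; 60 0 0.001 0.053 0 0 0; 60 0 0.001 0.053 0 0 0; 60 0 0.001 0.053 0 0 0; 60 0 0.001 0.053 0 0 0"}}

```text
time: 48.48
tool_pos: [0.6072, 0.0645, 0.1318]
tool_rot: [0.001, 0.741, 0.671, 0.001]
contact_force: [-0.5, 0.3, 0.3]
gripper_width: 0.602
grasp_force: 0.0
```

Emit:
{"fn": "jog_arm", "kwargs": {"motion": "8 0 0 0 0 0 0; 8 0 0 0 0 0 0; 8 0 0 0 0 0 0; 8 0 0 0 0 0 0; 8 0 0 0 0 0 0"}}

```text
time: 49.1
tool_pos: [0.6055, 0.0647, 0.1313]
tool_rot: [-0.001, 0.741, 0.672, -0.001]
contact_force: [-5.3, -0.4, 5.3]
gripper_width: 0.205
grasp_force: 58.5
```

Emit:
{"fn": "jog_arm", "kwargs": {"motion": "8 -0.03 0 0 0 0 0; 8 -0.06 0.0005 0 0 0 0; 8 -0.09 0.0007 0 0 0 0; 8 -0.12 0.001 0 0 0 0; 8 -0.136 0.0011 0 0 0 0"}}

```text
time: 49.72
tool_pos: [0.5999, 0.006, 0.1315]
tool_rot: [-0.008, 0.741, 0.672, 0.007]
contact_force: [-1.6, 37.9, 5.4]
gripper_width: 0.205
grasp_force: 59.8
```

Emit:
{"fn": "jog_arm", "kwargs": {"motion": "8 -0.005 0 0 0 0 0; 8 -0.01 0 0 0 0 0; 8 -0.014 0 0 0 0 0; 8 -0.017 0 0 0 0 0; 8 -0.017 0 0 0 0 0"}}

```text
time: 50.35
tool_pos: [0.5988, -0.0096, 0.1314]
tool_rot: [-0.002, 0.741, 0.672, 0.001]
contact_force: [-4.0, 6.0, 5.8]
gripper_width: 0.208
grasp_force: 59.8
```

Emit:
{"fn": "jog_arm", "kwargs": {"motion": "8 -0.003 0 0 0 0 0; 8 -0.005 0 0 0 0 0; 8 -0.005 0 0 0 0 0; 8 -0.005 0 0 0 0 0; 8 -0.005 0 0 0 0 0"}}

```text
time: 50.98
tool_pos: [0.5986, -0.012, 0.1313]
tool_rot: [-0.002, 0.741, 0.672, 0.001]
contact_force: [-4.5, 5.9, 4.4]
gripper_width: 0.207
grasp_force: 59.8
```

Emit:
{"fn": "jog_arm", "kwargs": {"motion": "8 0.003 0 0 0 0 0; 8 0.006 0 0 0 0 0; 8 0.009 0 0 0 0 0; 8 0.009 0 0 0 0 0; 8 0.009 0 0 0 0 0"}}

```text
time: 51.6
tool_pos: [0.599, -0.0075, 0.1313]
tool_rot: [-0.002, 0.741, 0.672, 0.001]
contact_force: [-3.4, 6.8, 4.1]
gripper_width: 0.209
grasp_force: 59.8
```

Emit:
{"fn": "jog_arm", "kwargs": {"motion": "8 0.002 0 0 0 0 0; 8 0.004 0 0 0 0 0; 8 0.006 0 0 0 0 0; 8 0.006 0 0 0 0 0; 8 0.006 0 0 0 0 0"}}

```text
time: 52.22
tool_pos: [0.5992, -0.0057, 0.1313]
tool_rot: [-0.001, 0.741, 0.672, -0.0]
contact_force: [-4.5, 2.7, 5.2]
gripper_width: 0.204
grasp_force: 59.8
```

Movement stalled and the force fell: latched. Release and raise clear.

Emit:
{"fn": "jog_arm", "kwargs": {"motion": "60 0 0 0 0 0 0; 60 0 0 0 0 0 0; 60 0 0 0 0 0 0; 60 0 0 -0.06 0 0 0; 60 0 0 -0.18 0 0 0"}}

```text
time: 52.85
tool_pos: [0.5979, -0.0066, 0.2176]
tool_rot: [-0.003, 0.741, 0.671, -0.002]
contact_force: [1.1, -0.4, 1.9]
gripper_width: 0.6
grasp_force: 0.0
```

Emit:
{"fn": "jog_arm", "kwargs": {"motion": "60 0 -0.1 -0.1 0 0 0; 60 0 -0.2 -0.1 0 0 0; 60 0 -0.3 -0.1 0 0 0; 60 0 -0.36 -0.1 0 0 0; 60 0 -0.36 -0.1 0 0 0"}}

```text
time: 53.48
tool_pos: [0.42, 0.0111, 0.271]
tool_rot: [0.001, 0.741, 0.671, 0.001]
contact_force: [1.1, -0.3, -0.0]
gripper_width: 0.598
grasp_force: 0.0
```

```bash
python3 chk.py; python3 - <<'E'
from h import *
print(state()['contact_force'])
f=grab_frame("scene");save(f,"end.png",(190,100,470,310),2.8)
E
```

```text
[0.42   0.0111 0.271 ] 0.5982699203261305
scene plunger 94 [ 0.6146 -0.1507  0.1563] top 0.17
scene knob [(0.61, array([ 0.5937, -0.0054,  0.1366]))]
top plunger 78 [ 0.6093 -0.1553  0.1631] top 0.1735
top knob [(0.97, array([ 0.6017, -0.0061,  0.1338]))]
[ 0.57776526 -0.04029426  0.04475319]
```

View pics/end.png

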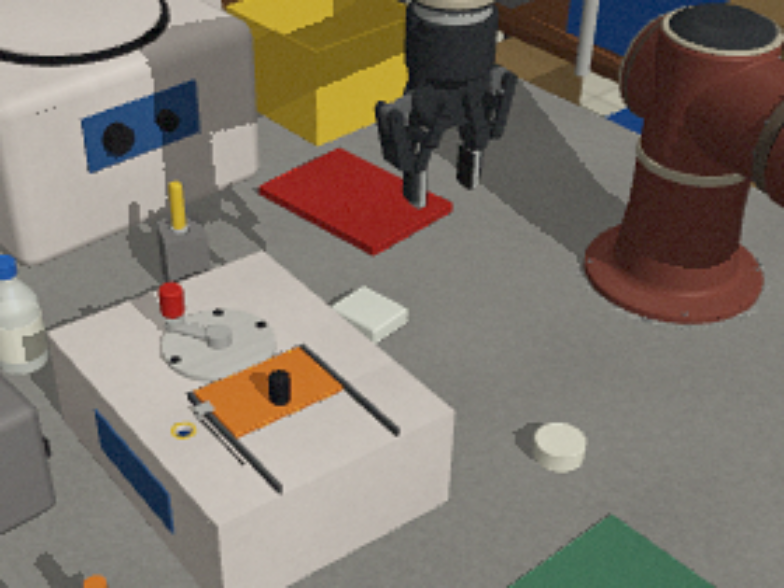

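The shutter is shut and stays (knob 280,388), the plunger is home (172,300), the rod stands in its stand (177,205) and the mat is empty. The robot touches nothing, so I'll hand in.

```bash
python3 -c "
from h import *
print(job_done())"
```

```text
the job is handed in; nothing more can be done
None
```

I handed in the job at about 54 s: all three pots (red, blue and black caps) went into pockets 0–2, the plunger is home in an index hole, the shutter is latched shut, and the rod is back in its stand. I got no verdict back from the judge.

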